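# Clear the cassette reader and start its blank check

### The job

The cassette reader has finished: swing its clamp lever up and right back to its stop, lift the test cassette out and lay it flat, the same way up, on the floor of the open steel tray, setting it down rather than dropping it. Then swing the clamp lever fully shut again on the empty nest, and only after that press the wide button on the control box fully down and let it come back up. Leave the small button unpressed, and do not push the jars, beaker, dishes, bottle or marker about.

Things in the scene. Friction and masses are not known exactly. Their poses are not given: they have to be found in the camera images.
- reader: white bench-top reader, fixed. Origin: on the bench under the middle of its nest; case x -100 to 125, y -75 to 75 mm, deck 45 mm high, display hump from x = 83 mm 100 mm high. Aluminium nest on the deck: seat 24 mm wide (y), 84 mm long (x), top at 67 mm, stops round the cassette's four corners rise 6 mm above it; the cassette's sides are free over their middle 55 mm. The clamp lever lies along x
- clamp (a joint): angle of the clamp lever, rad: 0 = fully shut (level, over the nest), grows as its knob swings up and back towards the display; 1.75 = fully open, at its stop just past upright. A friction hinge: it stays where it is left; about 0.8 N at the knob moves it. It starts shut or a little raised (0 to 0.35)
- clamp_hinge (a point): point on the axis of the clamp lever's hinge, which runs along the reader's y; at x = 65 mm, y = 0, 97 mm above the bench in the reader's frame
- clamp_knob (a point): middle of the black knob at the end of the steel clamp lever, 127 mm from the hinge; shut: x = -62, y = 0, z = 97 mm in the reader's frame. A disc of 22 mm diameter, 18 mm thick, axis along the reader's y: pinched by its flat faces it turns between the fingers. The lever bar is 10 mm wide (y) and 9 mm high. Axes turn with the lever
- cassette: the test cassette: grey plastic slab 70 mm (its x) by 34 mm (its y) by 16 mm high, about 35 g, with a small pale window and a black dot on top; loose, in the nest at the start with its x nearly along the reader's x. Origin: middle of its underside, z up
- tray: open steel tray, fixed, 190 mm (its x) by 160 mm (its y), 30 mm high, walls and floor 4 mm thick. Origin: middle of its underside on the bench. It stands to the left or the right of the reader, the control box on the other side
- control: white control box with two buttons on its top, fixed, 100 mm (its x) by 160 mm (its y), top 43 mm above the bench. Origin: middle of its underside. The wide button is centred at x = 0, y = +38 mm, the small one at x = 0, y = -42 mm
- start (a joint): travel of the wide button, m: 0 = up, 0.006 = fully down; springy: begins to move at 1.5 N, fully down at 5 N, comes back by itself
- start_top (a point): middle of the top of the wide round button, 38 mm diameter, 65 mm above the bench when up; it moves straight down. Its collar is 54 mm in diameter and lies 10 mm below the top of the raised button
- standby (a joint): travel of the small button, m: 0 = up, 0.006 = fully down; same spring
- standby_top (a point): middle of the top of the small round button, 20 mm diameter, 65 mm above the bench when up
- jar_a: small amber jar, 38 mm diameter, 50 mm high, loose; origin: middle of its underside
- jar_b: small white jar, 34 mm diameter, 45 mm high, loose; origin: middle of its underside
- beaker: clear beaker, 64 mm diameter, 75 mm high, loose; origin: middle of its underside
- dishes: pile of three shallow clear dishes in one piece, 93 mm diameter, 44 mm high, loose; origin: middle of its underside
- bottle: white bottle, 60 mm diameter, 130 mm high, loose; origin: middle of its underside
- marker: black marker pen lying on the bench, 14 mm thick, about 120 mm long along its x, loose
Things that resemble listed ones, but are neither listed nor needed, are in the scene too. There is more than one size of the cassette; the job needs the larger.

How it is judged (in metres and radians):
On the way, in this order (a step that is already met when the one before it is completed fails the run):
1. the clamp lever is swung open, past upright (over 1.5 rad) (value of joint clamp above 1.5 rad), for 0.1 s.
2. the cassette lies flat, let go and at rest on the tray's floor (x of cassette in the frame of tray between -0.075 and 0.075 m and y of cassette in the frame of tray between -0.06 and 0.06 m and z of cassette in the frame of tray below 0.01 m and angle between cassette's own z axis and vertical below 0.15 rad and linear speed of cassette below 0.02 m/s and contact force between the fingers and cassette below 0.1 N), for 0.2 s.
3. the clamp lever is fully shut again (under 0.1 rad) (value of joint clamp below 0.1 rad), for 0.2 s.
4. the wide button is pressed fully down (over 5 of its 6 mm) (value of joint start above 0.005 m), for 0.05 s.
5. the wide button is let up again (value of joint start below 0.0015 m), for 0.2 s.
At the end, for the whole second after the job is handed in: The cassette lies at rest and released on the tray's floor, the same way up, within 0.15 rad of flat, its middle within 75 mm (along) and 60 mm (across) of the tray's middle; the clamp lever is shut to within 0.1 rad; both buttons are up (all of step 2 and value of joint clamp below 0.1 rad and value of joint start below 0.0015 m and value of joint standby below 0.002 m); the robot touches nothing.
It fails at once if the small button is pressed (over 3 mm) (value of joint standby above 0.003 m).
It fails at once if the wide button is pressed while the clamp lever is not shut (value of joint start above 0.003 m and value of joint clamp above 0.2 rad).
It fails at once if the cassette is dropped (falls faster than 0.9 m/s out of the fingers) (linear speed of cassette above 0.9 m/s and contact force between the fingers and cassette below 0.05 N).
It fails at once if a jar, the beaker, the dishes, the bottle or the marker is pushed more than 40 mm (distance of any of jar_a, jar_b, beaker, dishes, bottle, marker from where it was at the start of the episode above 0.04 m).
It also fails if it takes over 72 s, if anything falls off the work surface, if the arm or the gripper's body presses on something with over 40 N, if the wrist force passes 120 N, or if a joint passes its speed limit or range.

### The arm

A 6-joint arm with a two-finger parallel gripper is mounted at the origin on the work surface. World frame = base frame: x ahead of the robot, y to its left, z up, the work surface at z = 0. Lengths are in m, angles in degrees, forces in N, time in s.
With the tool pointing down it reaches from about 0.3 to 0.75 m from the base axis. Payload 8.5 kg.
Tool frame: the origin (TCP) lies midway between the tips of the shut fingers; the grasp point (between the pads) lies behind it (grasp_offset is the z of the grasp point in the tool frame, in m); z points along the fingers, y is the direction in which the jaws open and shut (so a half turn about z gives the same grasp; the last joint's range is limited). The gripper opens to 85 mm and grips with 20 to 120 N. Pads are 22 mm wide; open, the fingers measure 114 mm over their backs; the gripper's body (76 mm by 85 mm) begins 54 mm behind the grasp point. The pads swing forward as they close: fully open they stand 13 mm farther back than shut.
Start: joints at [-84.815, 21.807, 74.336, -0, 83.858, -12.336], TCP at [0.166, -0.524, 0.2] pointing down, gripper open.
Joint ranges: [-178.18, 178.18], [-50.72, 133.34], [12.68, 142.11], [-81.47, 261.47], [9.98, 163.14], [-165.26, 165.26]. Speed limits (degrees/s): [136.94, 136.94, 180, 180, 180, 180].

### API

Orientations are given as a 3x3 rotation matrix whose columns are the frame's x, y, z axes.
In Python, from rig import * gives the robot as it stands.
- The arm moves only by the shell command python3 -m pendant 'ROWS' [FORCE]. ROWS is JSON, one flat list of numbers, 7 for each row, row after row: the finger opening in mm, from 0 to 85.4, then the shift along the tool's x, y, z in units of 50 mm (1.0 is 50 mm), then the turn, a rotation vector about the tool's x, y, z in units of 8 degrees (1.0 is 8 degrees). In form: [hand, dx, dy, dz, wx, wy, wz, hand, dx, dy, dz, wx, wy, wz, ...]. A call has 1 to 12 rows; each row shifts and turns the commanded pose from where the row before left it, along the tool's axes as they then stand; what a row does not reach is not made up. A row lasts 1/10 s, in which the tool goes at most 50 mm and 8.59 degrees, less where a joint would pass 70% of its speed; a pose out of reach is approached as far as the arm can. A call is refused whole if a number of a shift passes 1 or a number of a turn 1, either way. A call with a gripper value outside its range is refused whole. The fingers move at their own pace and stop on an object; FORCE is the grip in N (left out, the last holds). Time passes only in rows, so rows that do not move let the fingers close. It gives the time, the measured TCP pose, the force and the opening at its end, in the units of the state.
- observe(): the state, without advancing time (a new reading comes with each control period).
- get_image(name): name is "scene" or "side" or "wrist"; returns a dict with "frame" (480x640x3 uint8, red, green, blue), "depth" (480x640 float32, m along the optical axis (not along the pixel's ray), 0 where there is no reading), "K" (3x3 intrinsics, pixels), "k1" (the pictures are not rectified: a ray, as slopes to the right and down, at radius r is drawn at 1 + k1 r^2 times it, then the intrinsics apply), "rvec" (rotation vector, rad) and "tvec" (3), from world to camera coordinates, as OpenCV has them. Camera axes: x right, y down, z forward; pixel columns grow to the right and rows downward; lengths in m; the calibration is good to about 2 mm. A picture is of the moment at which its call begins.
- close_job(): hands the job in, once; it reports no verdict.
The state is a dict: "time_s": time; "q": joint angles; "qvel": joint speeds; "joint_efforts": joint torques, N m; "position": TCP position; "tool_rot": TCP orientation; "ft_force": force on the tool from outside, world axes, zero at the start; "wrist_torque": the same for the moment, N m; "grip_width": finger opening in m.
Only numpy, scipy, OpenCV 4.12 (cv2) and the standard library are available. Lean on these libraries where they do the work, as an engineer would, in place of code of your own. Each camera call takes 0.05 s, during which the arm holds its last target.

## Working session

There is one attempt and no reset: what is moved stays moved. The work goes in short steps, Python scripts to look and compute and a shell command to move; the robot and the scene stay as the last step left them, time stands still between calls to the robot, and variables do not carry over. Pictures are saved under pics/ and viewed, and the job is handed in when it is done.

```bash
ls; mkdir -p pics; python3 - <<'E'
from rig import *
import cv2,numpy as np
s=observe(); print(s)
for n in("scene","side","wrist"):
    d=get_image(n); cv2.imwrite(f"pics/{n}0.png",d["frame"][:,:,::-1]); np.savez(f"/tmp/{n}0.npz",**d); print(n,d["K"].tolist(),d["k1"],d["rvec"],d["tvec"])
E
```

```text
pics
{'time_s': 0.0, 'q': array([-8.48156379e+01,  2.18403782e+01,  7.43850724e+01, -1.26254968e-03,
        8.38578135e+01, -1.23368382e+01]), 'qvel': array([ 0.03832692,  0.01804706, -0.07819357,  0.00923845,  0.01854534,
       -0.02104573]), 'joint_efforts': array([ 5.55887982e-04, -4.48465168e+01, -2.31280571e+01, -1.42595436e-04,
        4.87177822e-03, -2.01946449e-05]), 'position': array([ 0.16553269, -0.52414165,  0.19931567]), 'tool_rot': array([[ 9.53604927e-01,  3.01060823e-01, -1.53134716e-04],
       [ 3.01060723e-01, -9.53603876e-01,  1.44530762e-03],
       [ 2.89095643e-04, -1.42435532e-03, -9.99998944e-01]]), 'ft_force': array([ 0.11890036, -0.03852952,  0.07004639]), 'wrist_torque': array([ 0.02268908, -0.02620502,  0.01023686]), 'grip_width': 0.08538392057531011}
scene [[524.6681341082868, 0.0, 322.04870135295585], [0.0, 524.6681341082868, 246.08738548774593], [0.0, 0.0, 1.0]] -0.13200465171151124 [ 1.43126293  1.88262498 -1.03763057] [ 0.17515817 -0.22310401  1.68160408]
side [[446.2801172083976, 0.0, 316.4843500106461], [0.0, 446.2801172083976, 241.41965434696695], [0.0, 0.0, 1.0]] -0.09742445473354538 [ 0.0146227  -2.86877595  1.22220813] [0.56271706 0.08814788 0.94246516]
wrist [[382.349004493914, 0.0, 322.51851296966817], [0.0, 382.349004493914, 245.1256041512184], [0.0, 0.0, 1.0]] -0.04036340156889064 [-2.33596686  1.70957033  0.25459142] [-0.54942091 -0.03905825  0.37868217]
```

View pics/scene0.png

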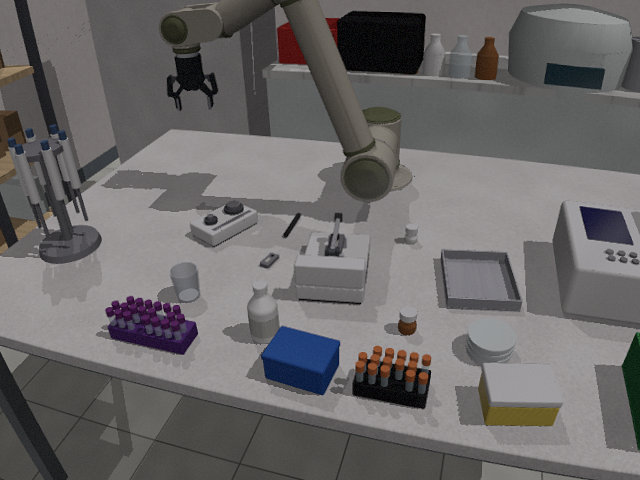

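View pics/side0.png

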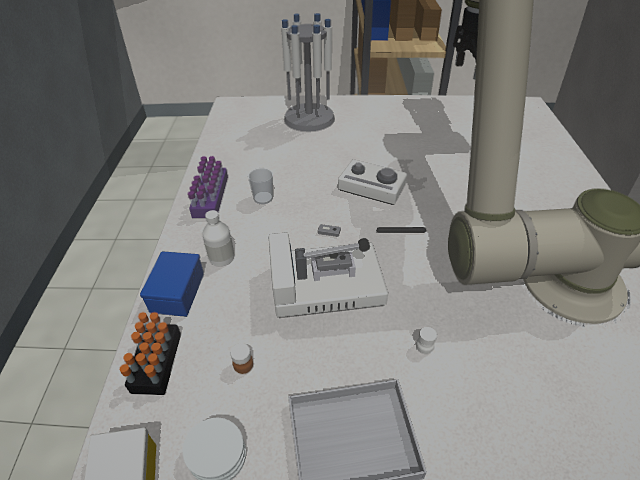

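View pics/wrist0.png

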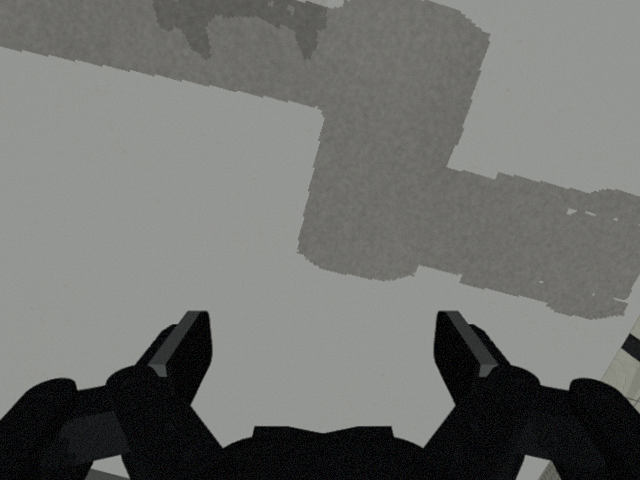

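The scene view shows the reader near (335,265), with its hump facing away from the robot and the knob at (338,218). The tray is at (480,278) on the left and the control box at (223,222) on the right. The wide button looks like the larger black one at (233,207). The small decoy cassette lies on the bench at (269,260). Next I'll build a top-down map from depth.

```bash
cat > h.py <<'E'
import numpy as np,cv2
def load(n): return dict(np.load(f"/tmp/{n}.npz"))
def rays(d,uv):
    K=d["K"];k1=float(d["k1"])
    dist=np.array([k1,0,0,0,0.])
    return cv2.undistortPoints(np.asarray(uv,float).reshape(-1,1,2),K,dist,None,None,None,(3,100,1e-12)).reshape(-1,2) if False else cv2.undistortPoints(np.asarray(uv,float).reshape(-1,1,2),K,dist).reshape(-1,2)
def RT(d): return cv2.Rodrigues(np.asarray(d["rvec"],float))[0],np.asarray(d["tvec"],float)
def onplane(d,uv,z):
    R,t=RT(d);r=rays(d,uv);r=np.c_[r,np.ones(len(r))]@R; c=-R.T@t
    return c+r*((z-c[2])/r[:,2])[:,None]
def proj(d,P):
    R,t=RT(d);return cv2.projectPoints(np.asarray(P,float).reshape(-1,3),d["rvec"],d["tvec"],d["K"],np.array([float(d["k1"]),0,0,0,0]))[0].reshape(-1,2)
def cloud(d):
    v,u=np.mgrid[0:480,0:640];uv=np.c_[u.ravel(),v.ravel()];z=d["depth"].ravel();m=z>0
    r=rays(d,uv[m]);R,t=RT(d);P=np.c_[r,np.ones(len(r))]*z[m][:,None]
    return (P-t)@R,d["frame"].reshape(-1,3)[m],uv[m]
E
python3 - <<'E'
from h import *
import cv2
for n in("scene0","side0"):
    d=load(n);P,C,_=cloud(d)
    x0,x1,y0,y1=0.2,0.9,-0.5,0.5;s=800
    m=(P[:,0]>x0)&(P[:,0]<x1)&(P[:,1]>y0)&(P[:,1]<y1)&(P[:,2]<.16)
    P=P[m];C=C[m];o=np.argsort(P[:,2]);P=P[o];C=C[o]
    im=np.zeros((560,800,3),np.uint8)
    r=((x1-P[:,0])*s).astype(int).clip(0,559);c=((y1-P[:,1])*s).astype(int).clip(0,799)
    for a in range(3):
        for b in range(3): im[(r+a).clip(0,559),(c+b).clip(0,799)]=C[:,::-1]
    cv2.imwrite(f"pics/top_{n}.png",im)
    im=d["frame"][:,:,::-1]
    if n=="side0": cr=im[215:325,255:400]
    else: cr=im[200:310,285:385]
    cv2.imwrite(f"pics/crop_{n}.png",cv2.resize(cr,None,fx=5.4,fy=5.4,interpolation=cv2.INTER_CUBIC))
E
```

```text
(no output)
```

View pics/top_scene0.png

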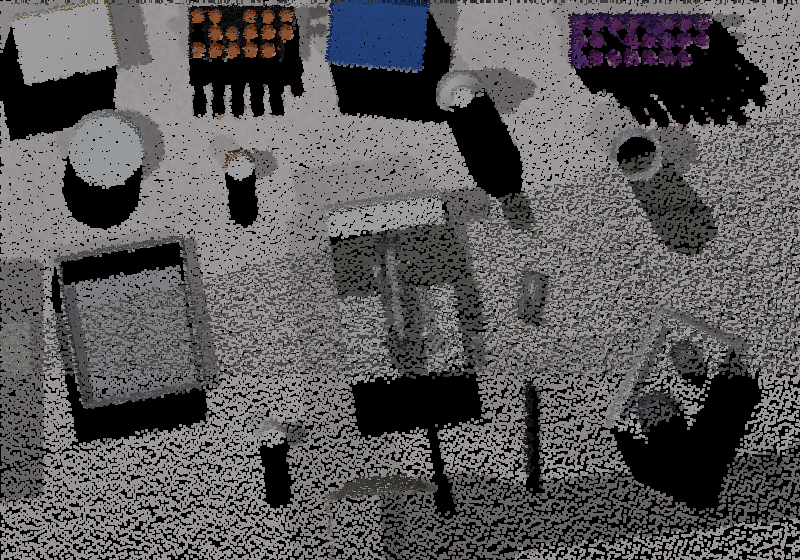

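View pics/top_side0.png

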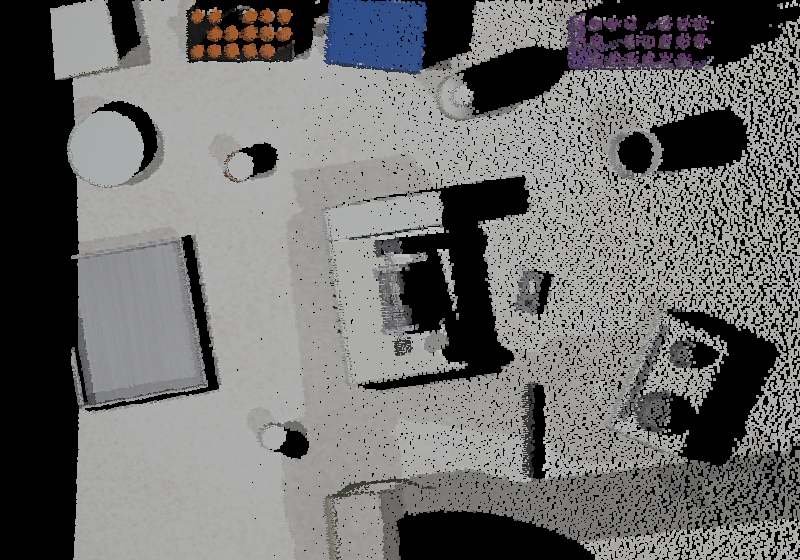

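View pics/crop_side0.png

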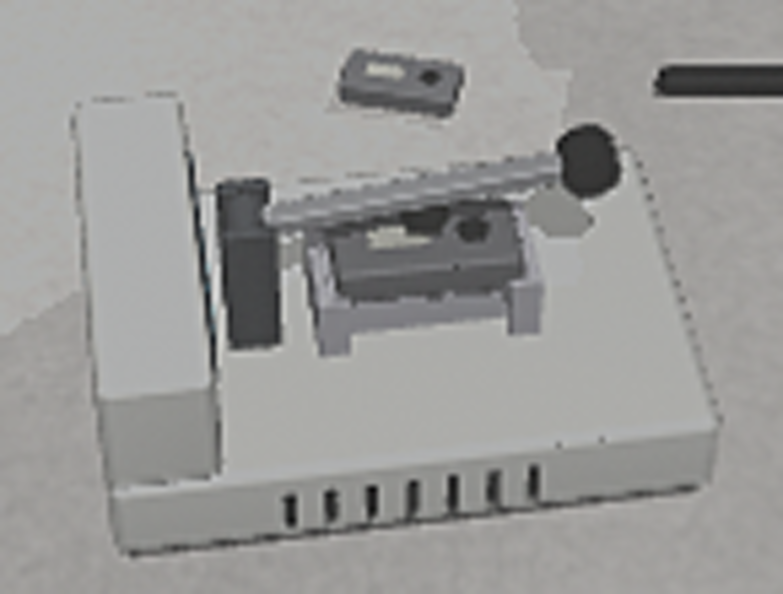

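View pics/crop_scene0.png

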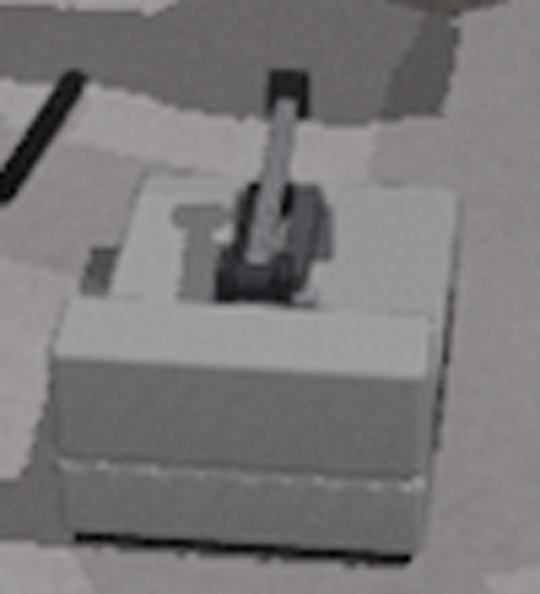

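```bash
cat >> h.py <<'E'
def rz(a): c,s=np.cos(a),np.sin(a);return np.array([[c,-s,0],[s,c,0],[0,0,1.]])
from scipy.optimize import least_squares
def fit(obs,g): # obs list (d,local pts,uv)
    def f(p):
        return np.concatenate([(proj(d,np.asarray(L)@rz(p[2]).T+[p[0],p[1],0])-uv).ravel() for d,L,uv in obs])
    r=least_squares(f,g,loss="soft_l1");return r.x,f(r.x)
E
python3 - <<'E'
from h import *
si,sc=load("side0"),load("scene0")
S=[[.125,-.075,.1],[.083,-.075,.1],[.083,.075,.1],[.125,.075,.1],[-.1,.075,.045],[-.1,-.075,.045]]
a=np.array([[75,98],[180,95],[215,385],[98,398],[718,428],[628,148]])/5.4+[255,215]
C=[[.125,.075,.1],[.125,-.075,.1],[.083,-.075,.1],[.083,.075,.1],[-.1,.075,.045],[-.1,-.075,.045]]
b=np.array([[430,375],[55,357],[78,300],[432,315],[460,190],[148,175]])/5.4+[285,200]
for o in ([(si,S,a)],[(sc,C,b)],[(si,S,a),(sc,C,b)]):
    p,r=fit(o,[.55,0,0.1]);print("reader",p,np.degrees(p[2]),np.abs(r).max(),r.round(1))
R=rz(p[2])
def knob(th): return R@[.065-.127*np.cos(th),0,.097+.127*np.sin(th)]+[p[0],p[1],0]
for th in (0,.1,.2,.3,.35): print(th,knob(th).round(3),((proj(si,knob(th))-[255,215])*5.4).round(),((proj(sc,knob(th))-[285,200])*5.4).round())
E
```

```text
reader [0.52792006 0.0093722  0.14557388] 8.34076874685355 1.4169711810800436 [-0.9  0.6 -0.2 -0.9  0.1  0.  -1.1  0.1  1.3  0.   1.4 -0.6]
reader [0.53020999 0.00885629 0.15138509] 8.673726997175676 1.8077700493997781 [ 0.9  0.6 -0.7 -0.2 -1.6 -0.8  1.8  0.2  0.7 -0.1 -1.1 -0.3]
reader [0.52857603 0.00911419 0.14747335] 8.449600799968012 1.9268670297788617 [-1.3  0.6 -0.5 -0.9 -0.2 -0.  -1.3  0.1  1.  -0.1  1.  -0.7  1.   0.2
 -0.6 -0.7 -1.4 -1.3  1.9 -0.1  1.1 -0.4 -0.6 -0.7]
0 [0.467 0.    0.097] [[587. 193.]] [[294. 125.]]
0.1 [0.468 0.    0.11 ] [[587. 168.]] [[294. 101.]]
0.2 [0.47  0.    0.122] [[584. 144.]] [[293.  79.]]
0.3 [0.473 0.001 0.135] [[577. 120.]] [[292.  58.]]
0.35 [0.475 0.001 0.141] [[572. 108.]] [[292.  48.]]
```

```bash
python3 - <<'E'
from h import *
for n,(a,b,c,d_) in {"side0":(150,215,330,420),"scene0":(195,255,180,270)}.items():
    im=load(n)["frame"][:,:,::-1][a:b,c:d_]; cv2.imwrite(f"pics/ctl_{n}.png",cv2.resize(im,None,fx=8,fy=8,interpolation=cv2.INTER_CUBIC))
for n,(a,b,c,d_) in {"side0":(370,480,275,435),"scene0":(240,320,430,530)}.items():
    im=load(n)["frame"][:,:,::-1][a:b,c:d_]; cv2.imwrite(f"pics/tray_{n}.png",cv2.resize(im,None,fx=5,fy=5,interpolation=cv2.INTER_CUBIC))
E
```

```text
(no output)
```

View pics/ctl_side0.png

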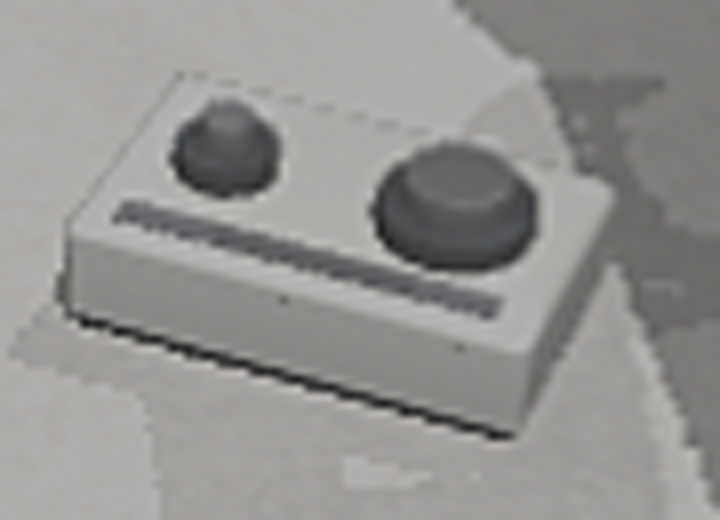

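View pics/ctl_scene0.png

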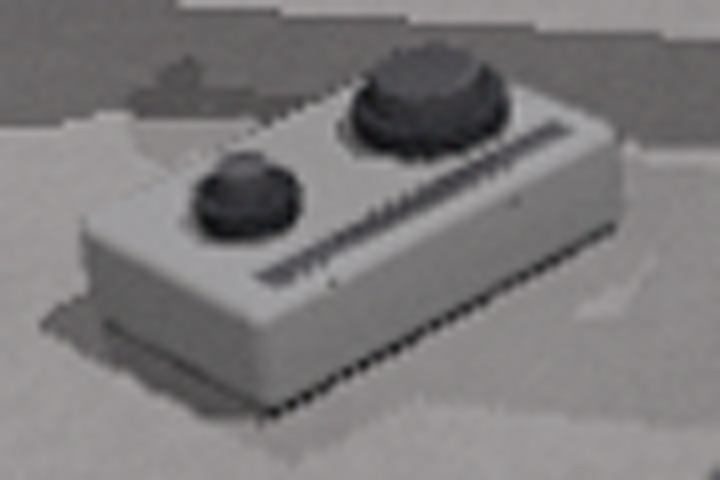

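View pics/tray_side0.png

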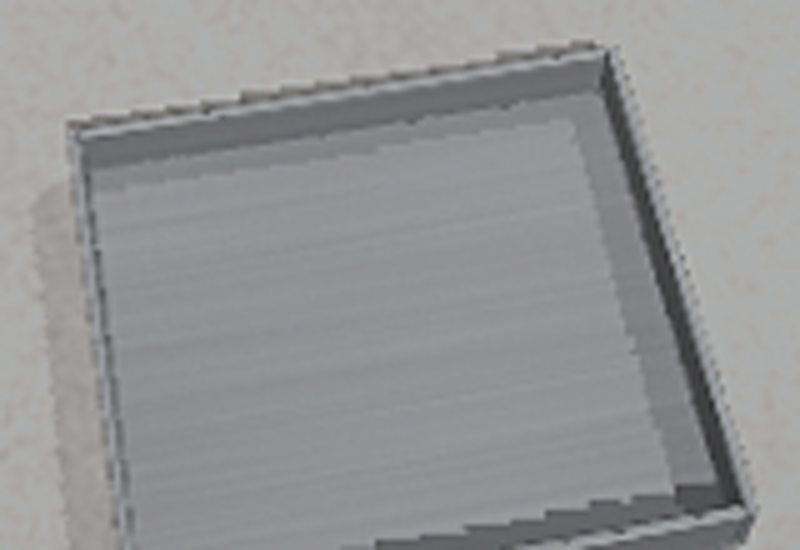

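View pics/tray_scene0.png

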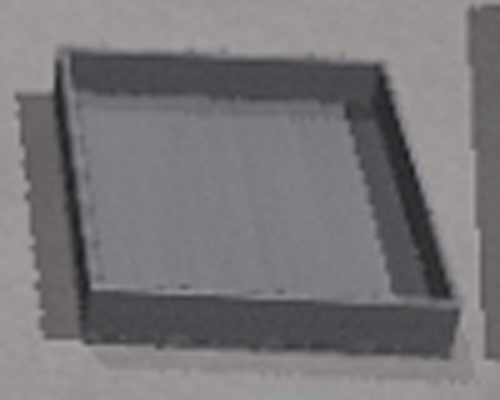

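```bash
python3 - <<'E'
from h import *
si,sc=load("side0"),load("scene0")
a=np.array([[75,125],[608,48],[752,515]])/5+[275,370];A=[[.095,-.08,.03],[-.095,-.08,.03],[-.095,.08,.03]]
b=np.array([[62,48],[385,65],[458,300],[85,292]])/5+[430,240];B=[[-.095,-.08,.03],[-.095,.08,.03],[.095,.08,.03],[.095,-.08,.03]]
for o in ([(si,A,a)],[(sc,B,b)],[(si,A,a),(sc,B,b)]):
    p,r=fit(o,[.5,.35,.1]);print("tray",p,np.degrees(p[2]),r.round(1))
for n,u,v in (("wide",(462,172),(435,68)),("small",(230,112),(248,162))):
    print(n,onplane(si,[np.array(u)/8+[330,150]],.065).round(4),onplane(sc,[np.array(v)/8+[180,195]],.065).round(4))
# knob
for d,o,u in((si,[255,215],(588,160)),(sc,[285,200],(288,92))): print(onplane(d,[np.array(u)/5.4+o],.113).round(4))
# objects tops
for n,u,z in (("jar_b",(427,333),.045),("marker",(401,230),.007),("bottle",(212,216),.13),("beaker",(261,175),.075)):
    print(n,onplane(si,[u],z).round(3))
# cassette top corners side crop (z=.083)
c=np.array([[328,232],[515,200],[525,262],[340,290]])/5.4+[255,215]
print(onplane(si,c,.083).round(4))
E
```

```text
tray [0.49940018 0.33857693 0.1623324 ] 9.300961239290336 [-2.5 -0.   1.1 -0.7  0.2  0.3]
tray [0.4989516  0.33797826 0.15924377] 9.123996013404398 [-0.9 -0.5  0.4 -0.7  0.3  2.   0.  -0.3]
tray [0.49922069 0.3382711  0.16027791] 9.183247880467837 [-2.3 -0.3  1.3 -0.8  0.2  0.3 -0.9 -0.4  0.5 -0.6  0.5  2.   0.2 -0.1]
wide [[ 0.385  -0.3181  0.065 ]] [[ 0.3829 -0.3172  0.065 ]]
small [[ 0.4574 -0.3522  0.065 ]] [[ 0.4566 -0.3513  0.065 ]]
[[ 0.4677 -0.0008  0.113 ]]
[[ 0.4663 -0.003   0.113 ]]
jar_b [[0.358 0.16  0.045]]
marker [[ 0.364 -0.16   0.007]]
bottle [[ 0.779 -0.069  0.13 ]]
beaker [[ 0.706 -0.291  0.075]]
[[ 0.5628  0.0066  0.083 ]
 [ 0.4928 -0.0101  0.083 ]
 [ 0.4904  0.0219  0.083 ]
 [ 0.5579  0.0358  0.083 ]]
```

```bash
cat >> h.py <<'E'
RD=np.array([.5286,.0091]);RY=.1475
def delta(s,target,yaw=None):
    "yaw turn first (units 8deg about tool z), then shifts in 50mm units along tool axes after turn"
    R=s["tool_rot"];cy=np.degrees(np.arctan2(R[1,0],R[0,0]));w=0
    if yaw is not None:
        w=-((yaw-cy+180)%360-180)/8; R=R@rz(np.radians(8*w))
    return np.round(w,3),np.round(R.T@(np.asarray(target)-s["position"])/.05,3),round(cy,2)
E
python3 - <<'E'
import rig
print([n for n in dir(rig) if not n.startswith('_')])
from rig import *
print(globals().get("grasp_offset"))
from h import *
print(delta(observe(),[.468,-.0005,.2],np.degrees(RY)))
E
```

```text
['MotionError', 'close_job', 'get_image', 'grasp_offset', 'observe']
-0.0187
(np.float64(1.133), array([ 7.523e+00, -9.472e+00,  1.000e-03]), np.float64(17.52))
```

```bash
python3 -m pendant '[60,0,0,0,0,0,0.567,60,0,0,0,0,0,0.566,60,0.47,-0.592,0,0,0,0,60,0.47,-0.592,0,0,0,0,60,0.47,-0.592,0,0,0,0,60,0.47,-0.592,0,0,0,0,60,0.47,-0.592,0,0,0,0,60,0.47,-0.592,0,0,0,0,60,0.47,-0.592,0,0,0,0,60,0.47,-0.592,0,0,0,0,60,0.47,-0.592,0,0,0,0,60,0.47,-0.592,0,0,0,0]'
python3 -m pendant '[60,0.47,-0.592,0,0,0,0,60,0.47,-0.592,0,0,0,0,60,0.47,-0.592,0,0,0,0,60,0.47,-0.592,0,0,0,0,60,0.47,-0.592,0,0,0,0,60,0.47,-0.592,0,0,0,0,60,0,0,0,0,0,0,60,0,0,0,0,0,0]'
python3 - <<'E'
from rig import *
from h import *
s=observe();print(delta(s,[.468,-.0005,.2],np.degrees(RY)),s["grip_width"])
for n in("wrist","side"):
    d=get_image(n);np.savez(f"/tmp/{n}1.npz",**d);cv2.imwrite(f"pics/{n}1.png",d["frame"][:,:,::-1])
E
```

```text
time_s: 1.35
position: [0.3549, -0.1956, 0.1999]
tool_rot: [[0.989, 0.147, -0.0], [0.147, -0.989, 0.0], [-0.0, -0.0, -1.0]]
ft_force: [0.6, -0.6, -0.4]
grip_width: 0.0598
time_s: 2.15
position: [0.4677, -0.0003, 0.1996]
tool_rot: [[0.989, 0.149, -0.001], [0.149, -0.989, -0.0], [-0.001, -0.0, -1.0]]
ft_force: [-0.0, 0.0, -1.0]
grip_width: 0.0604
(np.float64(0.013), array([ 0.005,  0.005, -0.008]), np.float64(8.56)) 0.06044443939943023
```

View pics/wrist1.png

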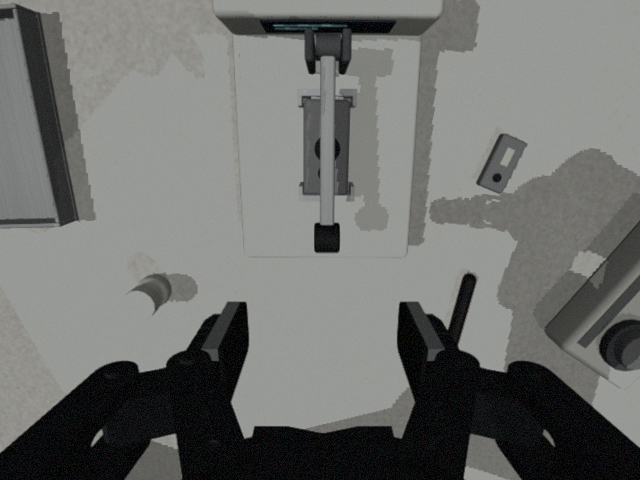

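View pics/side1.png

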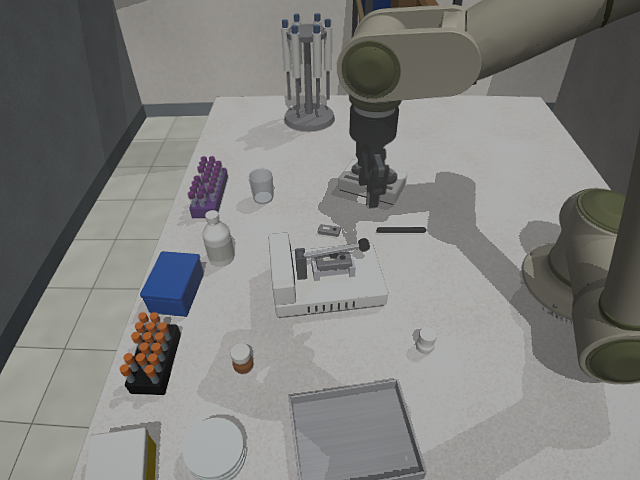

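The wrist view shows the knob at about (327,238), the lever running straight up to the hinge at (328,50), and the cassette between (303,97) and (352,195). I'll refine the poses from this view.

```bash
python3 - <<'E'
from h import *
w=load("wrist1")
for n,uv,z in (("knob",(327,238),.113),("hinge",(328,50),.1),("casTL",(304,98),.083),("casTR",(352,98),.083),("casBL",(304,194),.083),("casBR",(349,194),.083)):
    d=w["depth"][uv[1],uv[0]]
    P=onplane(w,[uv],z)[0]; 
    print(n,P.round(4),d, "rd frame",(rz(-RY)@(P-[*RD,0])).round(4))
P,C,uv=cloud(w)
m=(abs(uv[:,0]-327)<9)&(abs(uv[:,1]-238)<12);print("knob z",np.percentile(P[m,2],[5,50,95]),np.median(P[m],0))
for r in range(80,230,20):
    m=(abs(uv[:,0]-327)<3)&(abs(uv[:,1]-r)<2);q=rz(-RY)@(np.median(P[m],0)-[*RD,0]);print(r,q.round(4))
v=cv2.resize(w["frame"][60:270,220:430,::-1],None,fx=3.6,fy=3.6,interpolation=cv2.INTER_CUBIC)[:600];cv2.imwrite("pics/w1c.png",v)
E
```

```text
knob [ 0.4675 -0.0036  0.113 ] 0.26135403 rd frame [-0.0623 -0.0036  0.113 ]
hinge [0.59   0.0145 0.1   ] 0.24284741 rd frame [ 0.0615 -0.0037  0.1   ]
casTL [0.5594 0.0269 0.083 ] 0.30204946 rd frame [0.033  0.0131 0.083 ]
casTR [ 0.5645 -0.007   0.083 ] 0.2825268 rd frame [ 0.0332 -0.0212  0.083 ]
casBL [0.491  0.0174 0.083 ] 0.3061664 rd frame [-0.036   0.0138  0.083 ]
casBR [ 0.4961 -0.0165  0.083 ] 0.30687445 rd frame [-0.0359 -0.0206  0.083 ]
knob z [0.11701313 0.12089325 0.12250394] [ 0.46990108 -0.00322163  0.12089325]
80 [ 0.0428 -0.0031  0.1036]
100 [ 0.0302 -0.0031  0.1045]
120 [ 0.0175 -0.0032  0.106 ]
140 [ 0.0046 -0.0033  0.1081]
160 [-0.0085 -0.0033  0.1096]
180 [-0.0217 -0.0034  0.111 ]
200 [-0.0354 -0.0035  0.1123]
220 [-0.0491 -0.0035  0.1141]
```

View pics/w1c.png

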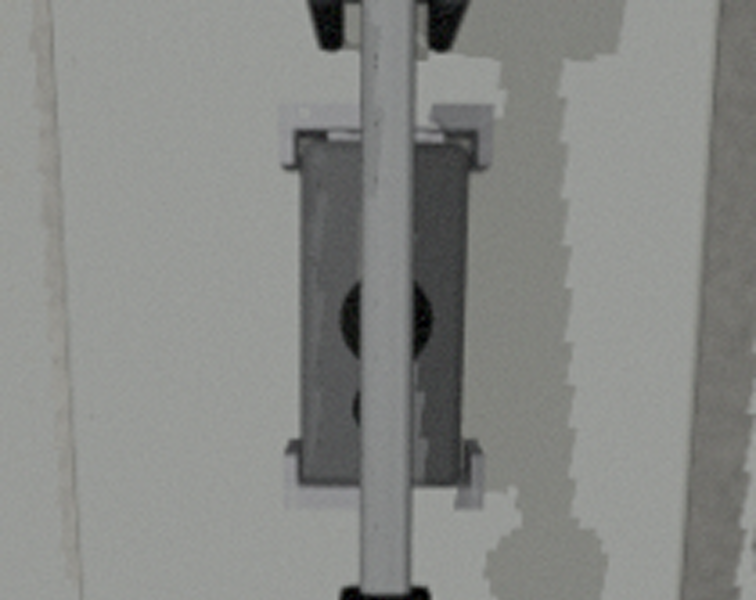

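```bash
sed -i 's/^RD=.*/RD=np.array([.5291,.0058]);RY=.1475/' h.py; python3 - <<'E'
from rig import *
from h import *
print(delta(observe(),[.4686,-.0032,.0927]))
E
```

```text
(np.int64(0), array([0.018, 0.04 , 2.143]), np.float64(8.42))
```

```bash
python3 -m pendant '[50,0.02,0.05,0.4,0,0,0,50,0,0,0.4,0,0,0,50,0,0,0.4,0,0,0,50,0,0,0.4,0,0,0,50,0,0,0.3,0,0,0,50,0,0,0.24,0,0,0,50,0,0,0,0,0,0,10,0,0,0,0,0,0,10,0,0,0,0,0,0,10,0,0,0,0,0,0,10,0,0,0,0,0,0,10,0,0,0,0,0,0]' 20
python3 -m pendant '[10,0,0,0,0,0,0,10,0,0,0,0,0,0]'
python3 - <<'E'
from rig import *
from h import *
for n in("side",):
    d=get_image(n);np.savez(f"/tmp/{n}2.npz",**d);cv2.imwrite(f"pics/{n}2.png",cv2.resize(d["frame"][150:330,230:430,::-1],None,fx=3.3,fy=3.3))
for i in range(3): s=observe();print(s["position"],s["grip_width"])
E
```

```text
time_s: 3.45
position: [0.4693, -0.003, 0.0932]
tool_rot: [[0.989, 0.147, 0.001], [0.147, -0.989, -0.0], [0.0, 0.0, -1.0]]
ft_force: [-0.4, -0.0, -0.5]
grip_width: 0.01
time_s: 3.65
position: [0.4692, -0.003, 0.093]
tool_rot: [[0.989, 0.147, 0.0], [0.147, -0.989, -0.0], [0.0, 0.0, -1.0]]
ft_force: [-0.3, 0.8, 0.4]
grip_width: 0.0101
[ 0.46918583 -0.00301396  0.09293496] 0.010053442491792849
[ 0.46918583 -0.00301396  0.09293496] 0.010053442491792849
[ 0.46918583 -0.00301396  0.09293496] 0.010053442491792849
```

View pics/side2.png

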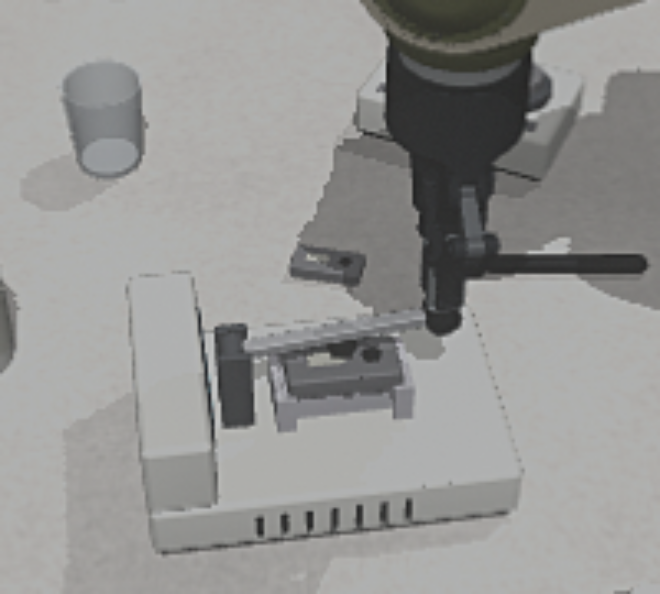

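```bash
python3 - <<'E'
from rig import *
from h import *
s=observe();si=load("side2")
p=s["position"];R=s["tool_rot"]
for n,q in(("tcp",p),("grasp",p-R[:,2]*.0187),("tip+y",p-R[:,1]*.015),("k0",[.4686-.0003,-.0032,.097]),("k.11",[.4686,-.0032,.1114])): print(n,((proj(si,q)-[230,150])*3.3).round())
d=get_image("wrist");np.savez("/tmp/wrist2.npz",**d);cv2.imwrite("pics/wrist2.png",d["frame"][:,:,::-1])
d=get_image("scene");np.savez("/tmp/scene2.npz",**d);cv2.imwrite("pics/scene2.png",cv2.resize(d["frame"][150:300,260:420,::-1],None,fx=4,fy=4))
c=si["frame"][220:270,330:400,::-1];cv2.imwrite("pics/side2b.png",cv2.resize(c,None,fx=10,fy=10,interpolation=cv2.INTER_CUBIC))
E
```

```text
tcp [[437. 333.]]
grasp [[439. 311.]]
tip+y [[442. 351.]]
k0 [[439. 328.]]
k.11 [[440. 311.]]
```

View pics/wrist2.png

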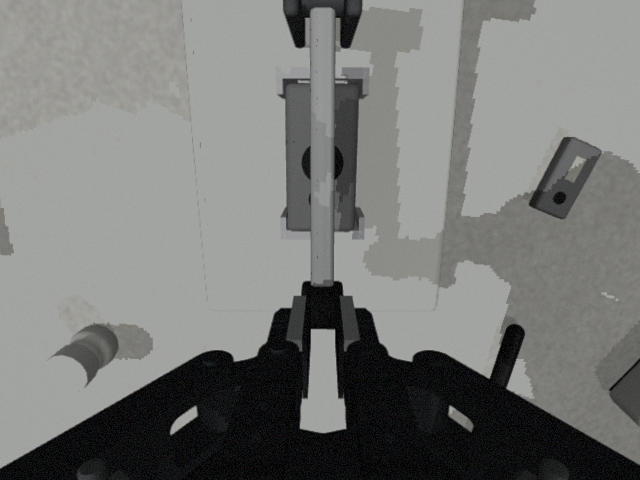

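View pics/scene2.png

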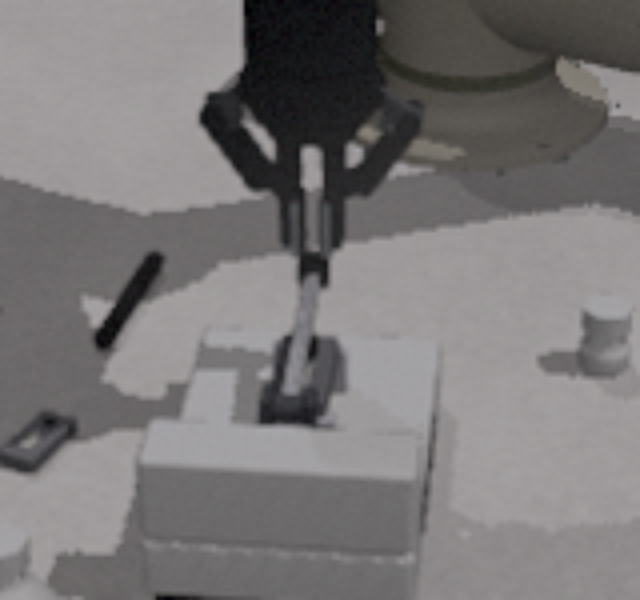

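View pics/side2b.png

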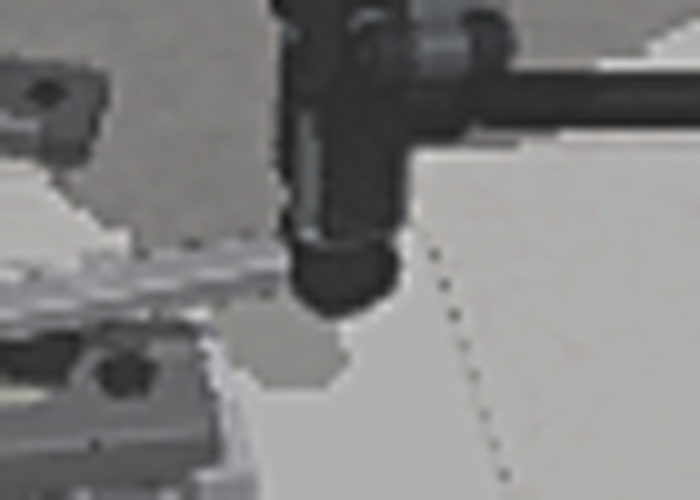

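```bash
python3 - <<'E'
from h import *
for n,box in (("side2",(358,370,222,254)),("scene2",(325,350,195,222))):
    d=load(n);P,C,uv=cloud(d)
    for v in range(box[2],box[3],2):
        print(n,v,[tuple(np.round(P[(uv[:,0]==u)&(uv[:,1]==v)][0],3)) if ((uv[:,0]==u)&(uv[:,1]==v)).any() else None for u in range(box[0],box[1],4)])
E
```

```text
side2 222 [(np.float64(0.481), np.float64(-0.014), np.float64(0.161)), (np.float64(0.476), np.float64(0.017), np.float64(0.188)), (np.float64(0.473), np.float64(0.051), np.float64(0.218))]
side2 224 [(np.float64(0.481), np.float64(-0.009), np.float64(0.16)), (np.float64(0.476), np.float64(0.016), np.float64(0.182)), (np.float64(0.473), np.float64(0.055), np.float64(0.217))]
side2 226 [(np.float64(0.481), np.float64(-0.009), np.float64(0.155)), (np.float64(0.476), np.float64(0.014), np.float64(0.176)), (np.float64(0.473), np.float64(0.058), np.float64(0.215))]
side2 228 [(np.float64(0.481), np.float64(-0.007), np.float64(0.152)), (np.float64(0.477), np.float64(0.026), np.float64(0.182)), (np.float64(0.472), np.float64(0.054), np.float64(0.206))]
side2 230 [(np.float64(0.48), np.float64(-0.008), np.float64(0.146)), (np.float64(0.476), np.float64(0.028), np.float64(0.178)), (np.float64(0.472), np.float64(0.053), np.float64(0.201))]
side2 232 [(np.float64(0.48), np.float64(-0.008), np.float64(0.14)), (np.float64(0.477), np.float64(0.032), np.float64(0.177)), (np.float64(0.471), np.float6
[... 7196 characters left out ...]
.float64(-0.066), np.float64(-0.002)), (np.float64(0.482), np.float64(-0.002), np.float64(0.116)), (np.float64(0.479), np.float64(0.007), np.float64(0.116)), (np.float64(0.289), np.float64(-0.032), np.float64(0.003)), (np.float64(0.29), np.float64(-0.02), np.float64(0.005))]
scene2 221 [(np.float64(0.309), np.float64(-0.084), np.float64(-0.0)), (np.float64(0.308), np.float64(-0.072), np.float64(0.001)), (np.float64(0.306), np.float64(-0.061), np.float64(0.002)), (np.float64(0.49), np.float64(0.0), np.float64(0.116)), (np.float64(0.476), np.float64(0.006), np.float64(0.109)), (np.float64(0.297), np.float64(-0.03), np.float64(0.001)), (np.float64(0.295), np.float64(-0.019), np.float64(0.001))]
```

```bash
python3 - <<'E'
from h import *
from rig import *
print(observe()["position"])
for n,c in (("scene0",(.1655,-.524)),("side1",(.468,-.0005)),("scene2",(.4692,-.003)),("side2",(.4692,-.003))):
    P,C,uv=cloud(load(n));m=(np.hypot(P[:,0]-c[0],P[:,1]-c[1])<.07)&(P[:,2]>.115)&(C.max(1)<70)
    z=P[m,2];print(n,m.sum(),np.percentile(z,[0.2,1,3,10]).round(4))
    h=P[m];h=h[h[:,2]<np.percentile(z,3)];print(h.mean(0).round(3),h.min(0).round(3),h.max(0).round(3))
E
```

```text
[ 0.46918739 -0.00302869  0.09289811]
scene0 1988 [0.2508 0.2568 0.2713 0.3011]
[ 0.17  -0.522  0.261] [ 0.145 -0.575  0.247] [ 0.191 -0.469  0.271]
side1 4804 [0.1167 0.121  0.2483 0.2932]
[ 0.47  -0.003  0.179] [ 0.455 -0.034  0.115] [0.482 0.043 0.248]
scene2 3270 [0.1188 0.126  0.1532 0.1854]
[ 0.476 -0.002  0.136] [ 0.463 -0.02   0.115] [0.484 0.016 0.153]
side2 2918 [0.116  0.1303 0.1464 0.1961]
[0.47  0.008 0.132] [ 0.46  -0.009  0.115] [0.48  0.017 0.146]
```

The picture and depth agree: the real fingertips are at z≈0.130 m, while the reported TCP is at 0.093 m. Scene 0 shows the same offset of about 36 mm. So the jaws closed above the knob, and I need to go about 36 mm lower. I'll open, descend and close again.

```bash
python3 -m pendant '[50,0,0,0,0,0,0,50,0,0,0,0,0,0,50,0,0,0,0,0,0,50,0,0,0.15,0,0,0,50,0,0,0.2,0,0,0,50,0,0,0.2,0,0,0,50,0,0,0.15,0,0,0,50,0,0,0,0,0,0,8,0,0,0,0,0,0,8,0,0,0,0,0,0,8,0,0,0,0,0,0,8,0,0,0,0,0,0]' 20
python3 -m pendant '[8,0,0,0,0,0,0,8,0,0,0,0,0,0,8,0,0,0,0,0,0]'
python3 - <<'E'
from rig import *
from h import *
d=get_image("side");np.savez("/tmp/side3.npz",**d);cv2.imwrite("pics/side3.png",cv2.resize(d["frame"][150:330,230:430,::-1],None,fx=3.3,fy=3.3))
d=get_image("wrist");cv2.imwrite("pics/wrist3.png",d["frame"][:,:,::-1])
print(observe()["grip_width"])
E
```

```text
time_s: 5.0
position: [0.4694, -0.0028, 0.0582]
tool_rot: [[0.989, 0.147, 0.001], [0.147, -0.989, 0.0], [0.001, -0.0, -1.0]]
ft_force: [0.5, 3.2, 1.0]
grip_width: 0.0179
time_s: 5.3
position: [0.4693, -0.0028, 0.058]
tool_rot: [[0.989, 0.147, 0.0], [0.147, -0.989, 0.0], [0.0, -0.0, -1.0]]
ft_force: [1.1, 4.3, 1.0]
grip_width: 0.0178
0.017550950613205024
```

View pics/side3.png

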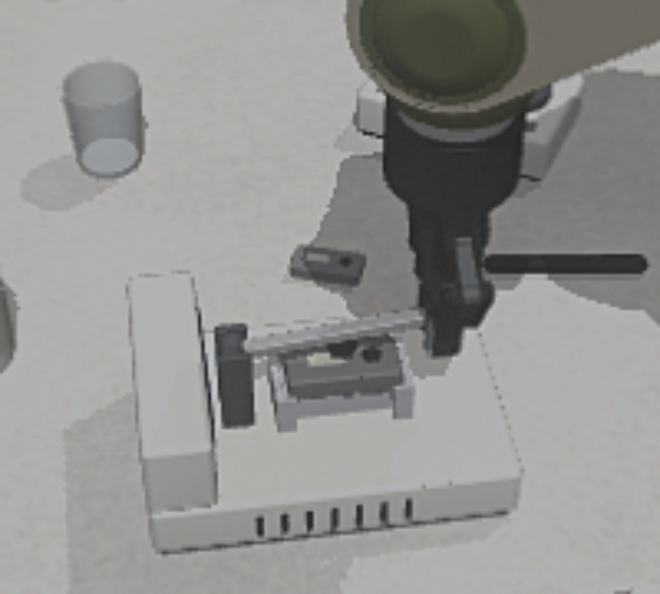

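View pics/wrist3.png

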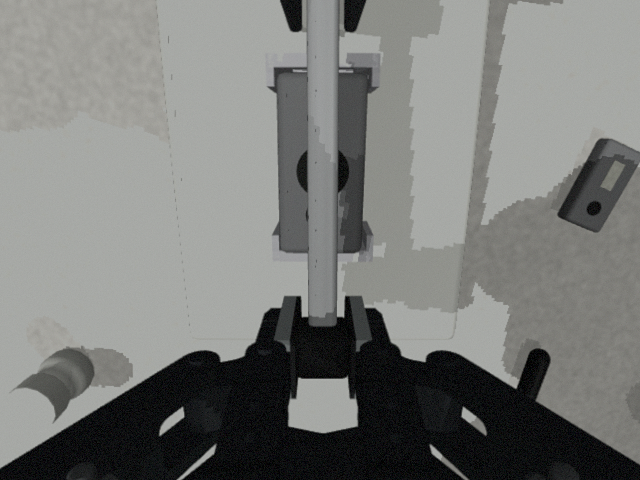

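```bash
python3 - <<'E'
import numpy as np
t=np.linspace(.114,1.714,17)
for a,b in zip(t,t[1:]): print(f"8,{2.54*(np.cos(a)-np.cos(b)):.3f},0,{-2.54*(np.sin(b)-np.sin(a)):.3f},0,0,0,",end=" ")
E
```

```text
8,0.041,0,-0.250,0,0,0, 8,0.066,0,-0.245,0,0,0, 8,0.090,0,-0.237,0,0,0, 8,0.114,0,-0.227,0,0,0, 8,0.136,0,-0.215,0,0,0, 8,0.156,0,-0.200,0,0,0, 8,0.176,0,-0.183,0,0,0, 8,0.193,0,-0.165,0,0,0, 8,0.209,0,-0.145,0,0,0, 8,0.222,0,-0.123,0,0,0, 8,0.233,0,-0.100,0,0,0, 8,0.242,0,-0.077,0,0,0, 8,0.248,0,-0.052,0,0,0, 8,0.252,0,-0.027,0,0,0, 8,0.254,0,-0.002,0,0,0, 8,0.253,0,0.024,0,0,0,
```

```bash
python3 -m pendant '[8,0.041,0,-0.25,0,0,0,8,0.066,0,-0.245,0,0,0,8,0.09,0,-0.237,0,0,0,8,0.114,0,-0.227,0,0,0,8,0.136,0,-0.215,0,0,0,8,0.156,0,-0.2,0,0,0,8,0.176,0,-0.183,0,0,0,8,0.193,0,-0.165,0,0,0]'
python3 - <<'E'
from rig import *
from h import *
s=observe();print(s["grip_width"],s["ft_force"])
d=get_image("side");np.savez("/tmp/side4.npz",**d);cv2.imwrite("pics/side4.png",cv2.resize(d["frame"][130:330,200:430,::-1],None,fx=3,fy=3))
E
```

```text
time_s: 6.2
position: [0.516, 0.0041, 0.1437]
tool_rot: [[0.989, 0.147, -0.004], [0.147, -0.989, 0.0], [-0.004, -0.001, -1.0]]
ft_force: [-1.3, 1.7, -3.6]
grip_width: 0.0176
0.017587505108000476 [-1.31577692  1.71428286 -3.6026447 ]
```

View pics/side4.png

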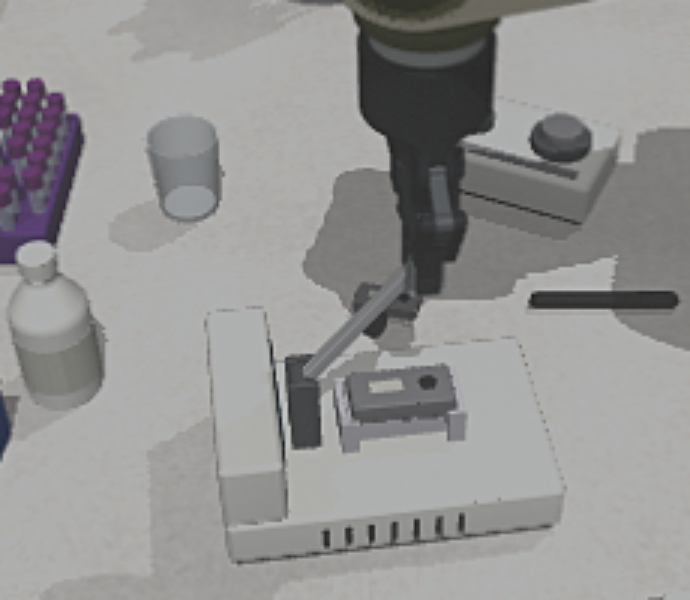

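The lever is following the arc, held at (425,270). I'll continue to the stop.

```bash
python3 -m pendant '[8,0.209,0,-0.145,0,0,0,8,0.222,0,-0.123,0,0,0,8,0.233,0,-0.1,0,0,0,8,0.242,0,-0.077,0,0,0,8,0.248,0,-0.052,0,0,0,8,0.252,0,-0.027,0,0,0,8,0.254,0,-0.002,0,0,0,8,0.253,0,0.024,0,0,0,8,0,0,0,0,0,0,8,0,0,0,0,0,0]'
python3 - <<'E'
from rig import *
from h import *
s=observe();print(s["grip_width"],s["ft_force"])
d=get_image("side");np.savez("/tmp/side5.npz",**d);cv2.imwrite("pics/side5.png",cv2.resize(d["frame"][130:330,200:430,::-1],None,fx=3,fy=3))
E
```

```text
time_s: 7.25
position: [0.6117, 0.0182, 0.1689]
tool_rot: [[0.989, 0.147, 0.0], [0.147, -0.989, 0.0], [0.0, -0.0, -1.0]]
ft_force: [1.2, 1.9, 0.3]
grip_width: 0.0175
0.017517640523021048 [1.17888918 1.88992655 0.33892841]
```

View pics/side5.png

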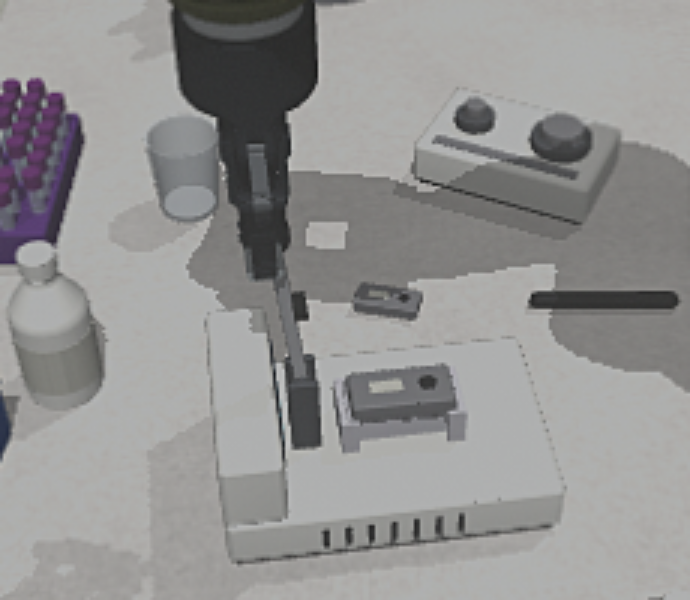

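```bash
python3 -m pendant '[8,0.07,0,0.01,0,0,0,8,0,0,0,0,0,0,8,0,0,0,0,0,0,55,0,0,0,0,0,0,55,0,0,0,0,0,0,55,0,0,0,0,0,0,55,0,0,0,0,0,0,55,0,0,-0.2,0,0,0,55,0,0,-0.4,0,0,0,55,0,0,-0.4,0,0,0,55,0,0,-0.3,0,0,0]'
python3 - <<'E'
from rig import *
from h import *
s=observe();print(s["grip_width"],s["ft_force"])
P,C,uv=cloud(load("side3"));m=(np.hypot(P[:,0]-.469,P[:,1]-.003)<.04)&(P[:,2]>.07)&(C.max(1)<60);print(np.percentile(P[m,2],[.2,1,3]))
print(delta(s,[*( RD+(rz(RY)@[-.06,0,0])[:2]),.20]),delta(s,[*( RD+(rz(RY)@[-.01,0,0])[:2]),.16]))
E
```

```text
time_s: 8.4
position: [0.6157, 0.0186, 0.2359]
tool_rot: [[0.989, 0.147, 0.002], [0.147, -0.989, -0.0], [0.002, 0.001, -1.0]]
ft_force: [0.1, 0.0, -0.4]
grip_width: 0.0551
0.055109833199989654 [ 0.13897499  0.00872991 -0.41151838]
[0.08232112 0.10042166 0.11385437]
(np.int64(0), array([-2.952e+00, -2.000e-03,  7.110e-01]), np.float64(8.46)) (np.int64(0), array([-1.954, -0.002,  1.513]), np.float64(8.46))
```

```bash
python3 -m pendant '[55,-0.3,0,0,0,0,0,55,-0.6,0,0,0,0,0,55,-0.6,0,0,0,0,0,55,-0.6,0,0,0,0,0,55,-0.6,0,0.1,0,0,0,55,-0.3,0,0.2,0,0,0,55,0,0,0.2,0,0,0,55,0,0,0.2,0,0,0,55,0,0,0,0,0,0]'
python3 - <<'E'
from rig import *
from h import *
s=observe();print(s["grip_width"],s["position"])
d=get_image("wrist");np.savez("/tmp/wrist6.npz",**d);cv2.imwrite("pics/wrist6.png",d["frame"][:,:,::-1])
d=get_image("side");np.savez("/tmp/side6.npz",**d);cv2.imwrite("pics/side6.png",cv2.resize(d["frame"][130:330,200:430,::-1],None,fx=3,fy=3))
E
```

```text
time_s: 9.3
position: [0.4672, -0.0033, 0.1975]
tool_rot: [[0.989, 0.147, -0.002], [0.147, -0.989, 0.001], [-0.002, -0.001, -1.0]]
ft_force: [-0.1, 0.1, -0.2]
grip_width: 0.0549
0.05486990314798014 [ 0.46721706 -0.00328002  0.19745363]
```

View pics/wrist6.png

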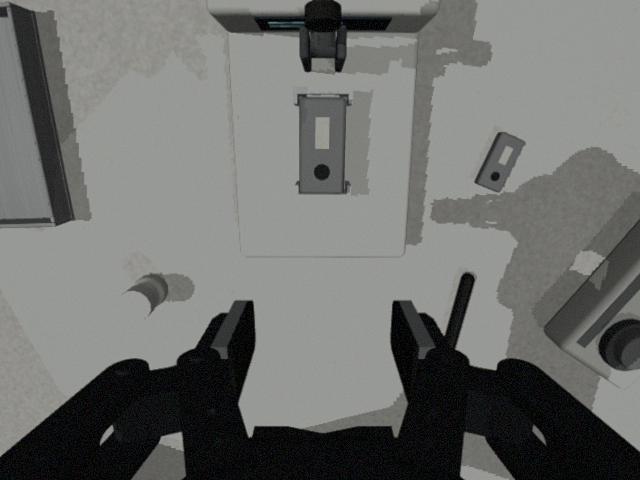

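View pics/side6.png

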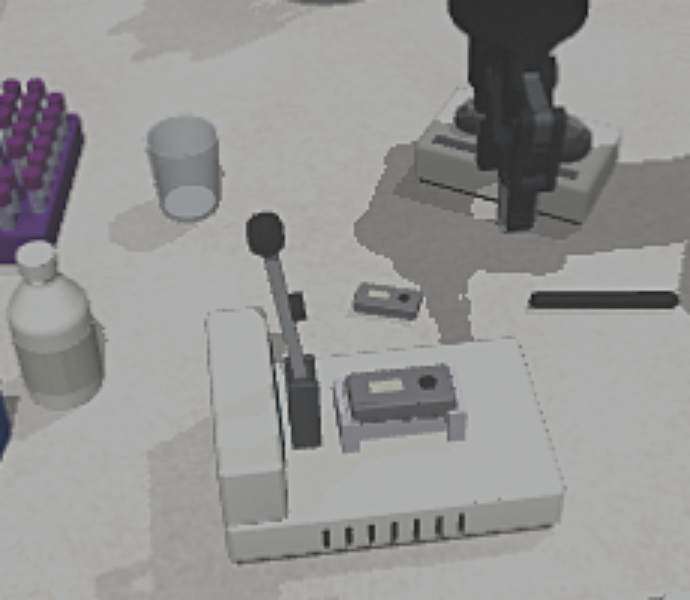

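The lever is fully back, with its knob at (265,233) in the side crop. In the wrist view the cassette spans (299,96) to (345,193) and is centred on the jaws.

```bash
python3 - <<'E'
from rig import *
from h import *
w=load("wrist6");P=onplane(w,[(299,96),(346,96),(344,193),(299,193)],.083)
print(P.round(4),P.mean(0)); L=(P-[*RD,0])@rz(RY);print(L.round(4))
c=P.mean(0);t=c[:2]+(rz(RY)@[-.006,0,0])[:2]
s=observe();print(delta(s,[*t,.030]))
E
```

```text
[[ 0.5595  0.0273  0.083 ]
 [ 0.5644 -0.0055  0.083 ]
 [ 0.496  -0.0154  0.083 ]
 [ 0.491   0.0182  0.083 ]] [0.52771943 0.00614777 0.083     ]
[[ 0.0332  0.0168  0.083 ]
 [ 0.0332 -0.0164  0.083 ]
 [-0.0358 -0.0161  0.083 ]
 [-0.0359  0.0179  0.083 ]]
(np.int64(0), array([ 1.096, -0.01 ,  3.37 ]), np.float64(8.47))
```

```bash
python3 -m pendant '[60,0.4,-0.01,0,0,0,0,60,0.4,0,0,0,0,0,60,0.3,0,0.2,0,0,0,60,0,0,0.4,0,0,0,60,0,0,0.5,0,0,0,60,0,0,0.5,0,0,0,60,0,0,0.5,0,0,0,60,0,0,0.4,0,0,0,60,0,0,0.3,0,0,0,60,0,0,0.1,0,0,0,60,0,0,0,0,0,0]'
python3 - <<'E'
from rig import *
from h import *
s=observe();print(s["grip_width"],s["position"])
d=get_image("side");np.savez("/tmp/side7.npz",**d);cv2.imwrite("pics/side7.png",cv2.resize(d["frame"][130:330,200:430,::-1],None,fx=3,fy=3))
d=get_image("wrist");np.savez("/tmp/wrist7.npz",**d);cv2.imwrite("pics/wrist7.png",d["frame"][:,:,::-1])
E
```

```text
time_s: 10.5
position: [0.5216, 0.0053, 0.0534]
tool_rot: [[0.989, 0.147, -0.0], [0.147, -0.989, 0.0], [-0.0, -0.0, -1.0]]
ft_force: [0.4, 0.2, 0.0]
grip_width: 0.06
0.059987112131199546 [0.52164427 0.00525546 0.05343337]
```

View pics/side7.png

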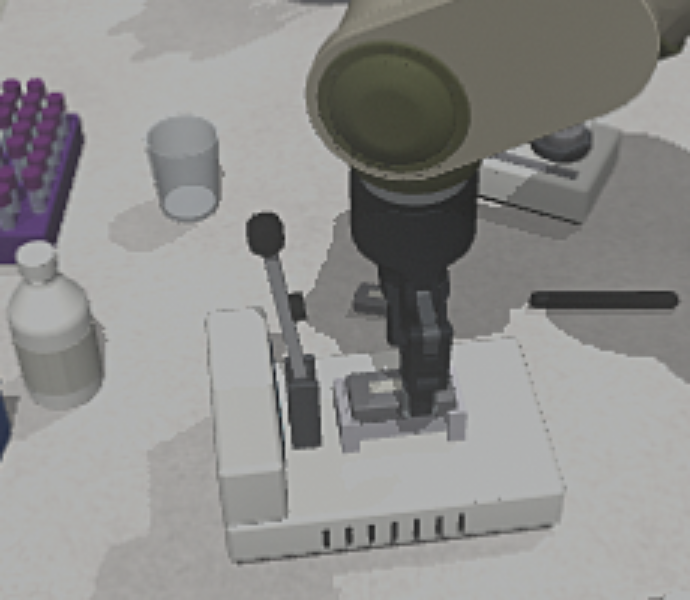

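View pics/wrist7.png

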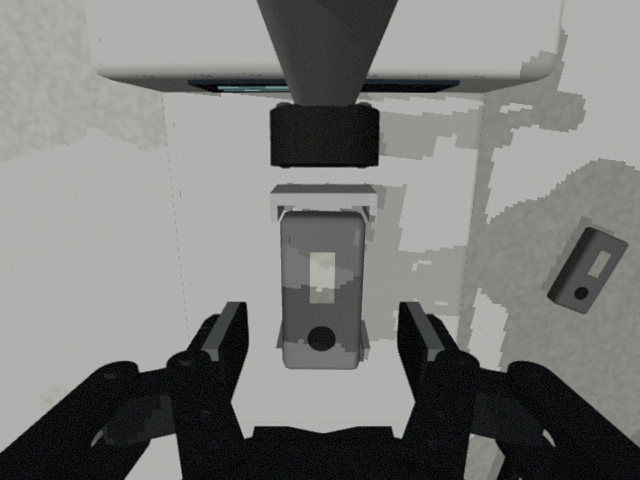

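```bash
python3 - <<'E'
from h import *
w=load("wrist7");R,t=RT(w);c=-R.T@t;print(c,(rz(-RY)@(c-[*RD,0])).round(4), np.nanmin(w["depth"][w["depth"]>0]), w["depth"][5,325],w["depth"][60,325])
P,C,uv=cloud(load("side7"))
m=(P[:,0]>.5)&(P[:,0]<.545)&(P[:,1]<.06)&(P[:,1]>.03)&(P[:,2]>.06)&(C.max(1)<60);print(np.percentile(P[m,2],[.5,2,5]))
E
```

```text
[0.59387233 0.01581692 0.2276339 ] [0.0655 0.0004 0.2276] 0.050003074 0.0 0.0
[0.10064739 0.10672207 0.11717585]
```

```bash
python3 -m pendant '[60,-0.1,0,0.1,0,0,0,60,0,0,0.2,0,0,0,60,0,0,0.2,0,0,0,60,0,0,0,0,0,0,25,0,0,0,0,0,0,25,0,0,0,0,0,0,25,0,0,0,0,0,0,25,0,0,0,0,0,0,25,0,0,0,0,0,0]' 30
python3 - <<'E'
from rig import *
from h import *
s=observe();print(s["grip_width"],s["position"],s["ft_force"])
d=get_image("side");np.savez("/tmp/side8.npz",**d);cv2.imwrite("pics/side8.png",cv2.resize(d["frame"][200:320,260:400,::-1],None,fx=4,fy=4))
E
```

```text
time_s: 11.5
position: [0.5165, 0.0044, 0.0289]
tool_rot: [[0.989, 0.147, 0.001], [0.147, -0.989, -0.0], [0.001, 0.0, -1.0]]
ft_force: [0.4, 0.7, 1.1]
grip_width: 0.0334
0.03337559170296277 [0.5165274  0.00442443 0.02885011] [0.36307022 0.72707366 1.09905578]
```

View pics/side8.png

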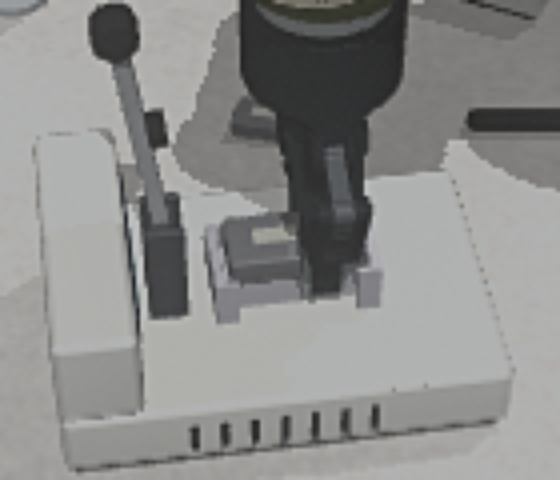

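```bash
python3 -m pendant '[25,0,0,-0.1,0,0,0,25,0,0,-0.2,0,0,0,25,0,0,-0.3,0,0,0,25,0,0,-0.4,0,0,0,25,0,0,-0.4,0,0,0,25,0,0,-0.4,0,0,0,25,0,0,-0.2,0,0,0,25,0,0,0,0,0,0]'
python3 - <<'E'
from rig import *
from h import *
s=observe();print(s["grip_width"],s["position"],s["ft_force"],delta(s,[.488,.337,.128]))
d=get_image("side");np.savez("/tmp/side9.npz",**d);cv2.imwrite("pics/side9.png",cv2.resize(d["frame"][130:330,200:430,::-1],None,fx=3,fy=3))
E
```

```text
time_s: 12.35
position: [0.5169, 0.0044, 0.13]
tool_rot: [[0.989, 0.147, 0.003], [0.147, -0.989, -0.001], [0.003, 0.001, -1.0]]
ft_force: [-0.3, -0.5, -0.7]
grip_width: 0.0333
0.0332978890751437 [0.51691435 0.00436763 0.13003535] [-0.27691712 -0.51350435 -0.74559573] (np.int64(0), array([ 0.407, -6.665,  0.035]), np.float64(8.46))
```

View pics/side9.png

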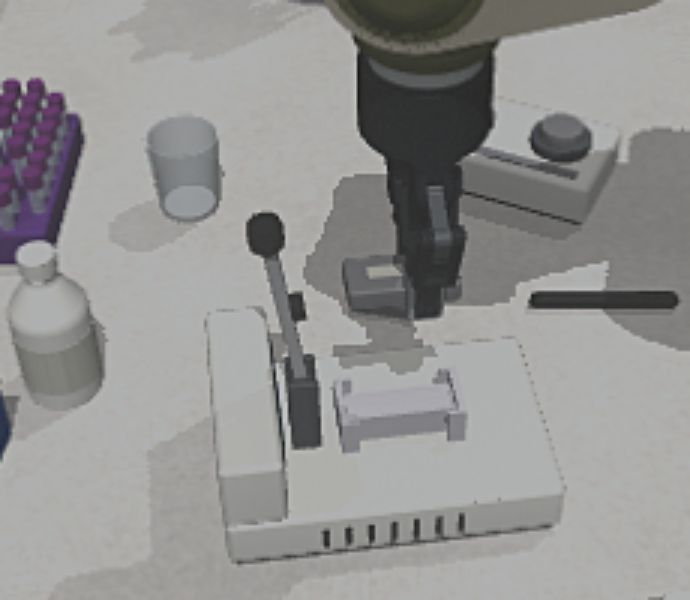

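The cassette is held level and clear of the nest. Next I'll carry it to the tray.

```bash
python3 -m pendant '[25,0.02,-0.3,0,0,0,0,25,0.04,-0.6,0,0,0,0,25,0.04,-0.7,0,0,0,0,25,0.04,-0.7,0,0,0,0,25,0.04,-0.7,0,0,0,0,25,0.04,-0.7,0,0,0,0,25,0.04,-0.7,0,0,0,0,25,0.04,-0.7,0,0,0,0,25,0.04,-0.7,0,0,0,0,25,0.04,-0.6,0,0,0,0,25,0.03,-0.27,0,0,0,0,25,0,0,0,0,0,0]'
python3 -m pendant '[25,0,0,0.3,0,0,0,25,0,0,0.5,0,0,0,25,0,0,0.5,0,0,0,25,0,0,0.5,0,0,0,25,0,0,0.5,0,0,0,25,0,0,0.3,0,0,0,25,0,0,0.2,0,0,0,25,0,0,0,0,0,0]'
python3 - <<'E'
from rig import *
from h import *
s=observe();print(s["grip_width"],s["position"],s["ft_force"],delta(s,[.488,.337,-.034]))
d=get_image("side");np.savez("/tmp/side10.npz",**d);cv2.imwrite("pics/side10.png",cv2.resize(d["frame"][300:480,230:470,::-1],None,fx=3,fy=3))
d=get_image("wrist");np.savez("/tmp/wrist10.npz",**d);cv2.imwrite("pics/wrist10.png",d["frame"][:,:,::-1])
E
```

```text
time_s: 13.6
position: [0.4865, 0.3389, 0.1276]
tool_rot: [[0.989, 0.15, -0.002], [0.15, -0.989, -0.001], [-0.002, 0.0, -1.0]]
ft_force: [-0.5, -1.0, 0.1]
grip_width: 0.0336
time_s: 14.4
position: [0.4871, 0.3362, -0.0125]
tool_rot: [[0.989, 0.146, -0.002], [0.146, -0.989, -0.001], [-0.003, 0.001, -1.0]]
ft_force: [-0.6, 0.3, 0.3]
grip_width: 0.0337
0.03371786718139847 [ 0.48710911  0.33624182 -0.01250612] [-0.60338489  0.32682477  0.31039216] (np.int64(0), array([ 0.021, -0.013,  0.43 ]), np.float64(8.4))
```

View pics/side10.png

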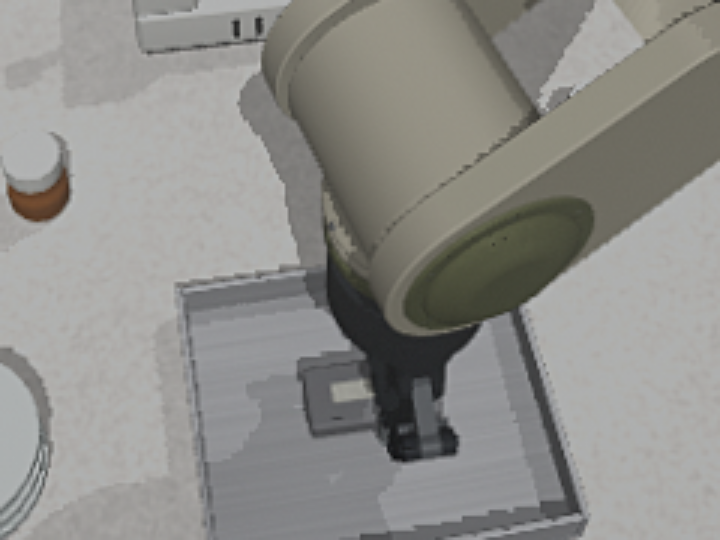

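View pics/wrist10.png

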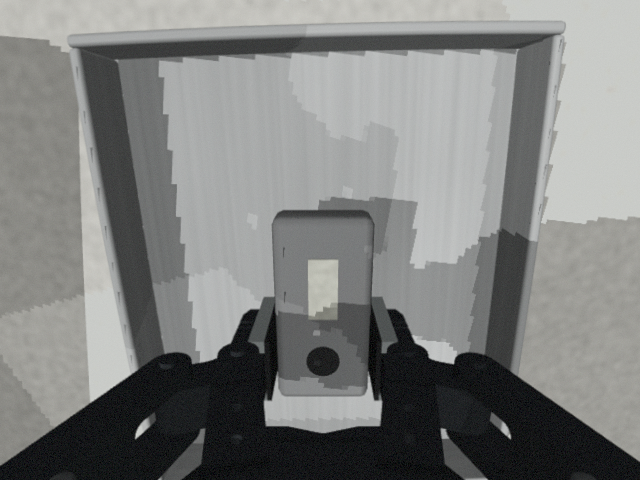

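```bash
python3 -m pendant '[25,0,0,0.15,0,0,0,25,0,0,0.13,0,0,0,25,0,0,0.07,0,0,0,25,0,0,0.03,0,0,0,25,0,0,0,0,0,0]'
python3 -m pendant '[25,0,0,0.02,0,0,0,25,0,0,0,0,0,0]'
python3 -m pendant '[25,0,0,0.02,0,0,0,25,0,0,0,0,0,0]'
```

```text
time_s: 15.0
position: [0.4875, 0.3373, -0.0281]
tool_rot: [[0.989, 0.147, 0.001], [0.147, -0.989, 0.0], [0.001, 0.0, -1.0]]
ft_force: [-7.0, -4.1, 22.0]
grip_width: 0.0334
time_s: 15.2
position: [0.4875, 0.3373, -0.0282]
tool_rot: [[0.989, 0.148, 0.001], [0.148, -0.989, 0.0], [0.001, 0.0, -1.0]]
ft_force: [-9.7, -6.7, 31.5]
grip_width: 0.0334
time_s: 15.4
position: [0.4876, 0.3374, -0.0282]
tool_rot: [[0.989, 0.148, 0.002], [0.148, -0.989, 0.0], [0.002, 0.0, -1.0]]
ft_force: [-12.5, -6.4, 39.3]
grip_width: 0.0332
```

Contact came earlier than I expected. I'll take the load off and look at whether the cassette or the fingertips touched.

```bash
python3 -m pendant '[25,0,0,-0.09,0,0,0,25,0,0,0,0,0,0]'
python3 - <<'E'
from rig import *
from h import *
for n in ("side","scene","wrist"):
    d=get_image(n);np.savez(f"/tmp/{n}11.npz",**d)
    P,C,uv=cloud(d);q=(P-[.4992,.3383,0])@rz(.1603)
    m=(abs(q[:,0])<.06)&(abs(q[:,1])<.05)&(q[:,2]<.05)
    f=m&(q[:,2]<.01);t=m&(q[:,2]>.012)&(q[:,2]<.035)&(q[:,0]>.015)&(q[:,0]<.04)&(abs(q[:,1])<.014)
    print(n,"floor z",np.median(P[f,2]),"top z",t.sum(),np.median(P[t,2]),np.percentile(P[t,2],[10,90]))
d=load("side11");cv2.imwrite("pics/side11.png",cv2.resize(d["frame"][390:480,300:400,::-1],None,fx=6,fy=6,interpolation=cv2.INTER_CUBIC))
d=load("scene11");cv2.imwrite("pics/scene11.png",cv2.resize(d["frame"][220:320,430:530,::-1],None,fx=6,fy=6,interpolation=cv2.INTER_CUBIC))
E
```

```text
time_s: 15.6
position: [0.4879, 0.3375, -0.0272]
tool_rot: [[0.989, 0.147, 0.001], [0.147, -0.989, 0.001], [0.001, -0.0, -1.0]]
ft_force: [0.4, -0.9, -0.5]
grip_width: 0.0333
side floor z 0.003683508413809791 top z 218 0.026420020316709463 [0.02433621 0.0280561 ]
scene floor z 0.004006813030998308 top z 129 0.02691217894857003 [0.01797399 0.03016955]
wrist floor z 0.0035895611426865655 top z 5442 0.025525593015628775 [0.02273096 0.02644066]
```

View pics/side11.png

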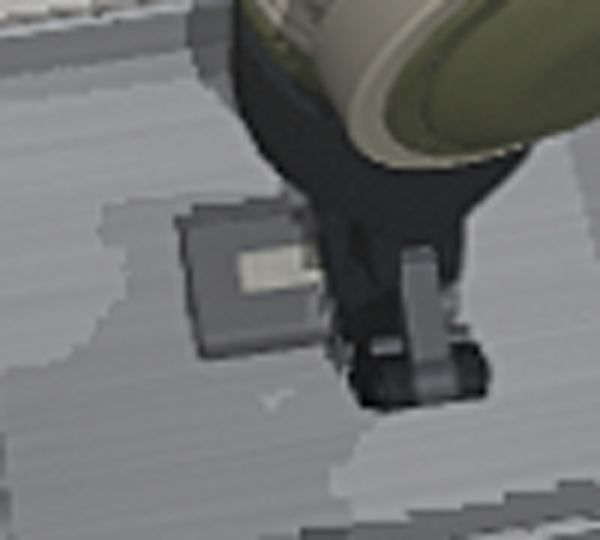

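View pics/scene11.png

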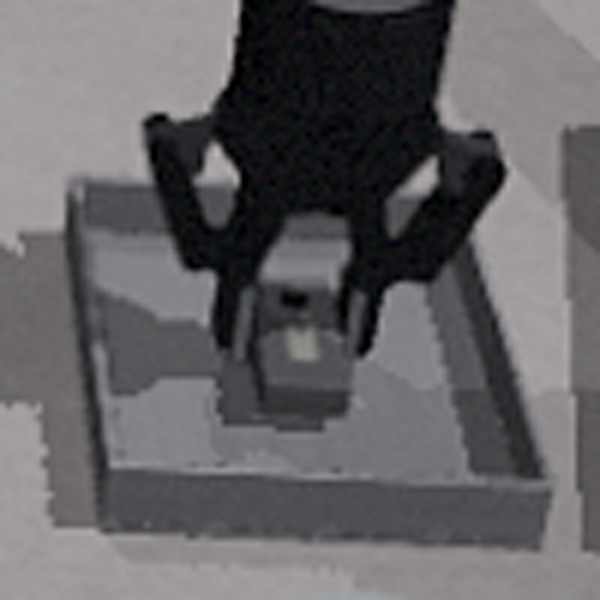

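The depth data shows the fingertips reached the floor first, because they extend below the slab. The cassette's underside is about 5 mm above the tray floor. I'll lower the last fraction and ease the jaws open a little at a time, so it slides down those few millimetres.

```bash
python3 -m pendant '[25,0,0,0.015,0,0,0,25,0,0,0,0,0,0,34,0,0,0,0,0,0,35,0,0,0,0,0,0,36,0,0,0,0,0,0,37,0,0,0,0,0,0,39,0,0,0,0,0,0,42,0,0,0,0,0,0,48,0,0,0,0,0,0,52,0,0,0,0,0,0]' 20
python3 - <<'E'
from rig import *
from h import *
s=observe();print(s["grip_width"])
d=get_image("wrist");np.savez("/tmp/wrist12.npz",**d);cv2.imwrite("pics/wrist12.png",d["frame"][:,:,::-1])
P,C,uv=cloud(d);q=(P-[.4992,.3383,0])@rz(.1603)
t=(q[:,2]>.012)&(q[:,2]<.035)&(q[:,0]>-.03)&(q[:,0]<.04)&(abs(q[:,1])<.014);print(np.percentile(P[t,2],[5,50,95]),P[t].mean(0))
E
```

```text
time_s: 16.75
position: [0.4874, 0.3373, -0.029]
tool_rot: [[0.989, 0.147, -0.001], [0.147, -0.989, -0.0], [-0.001, 0.0, -1.0]]
ft_force: [0.3, -0.3, -0.0]
grip_width: 0.0522
0.05216029355880168
[0.01833241 0.019645   0.02071924] [0.50432907 0.33915695 0.01954955]
```

View pics/wrist12.png

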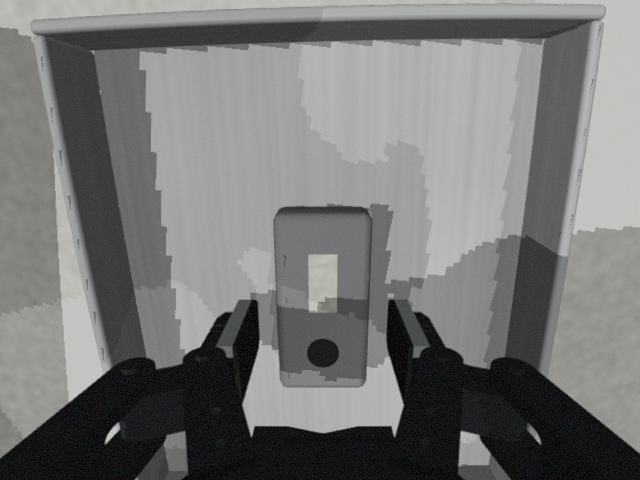

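The cassette is flat on the floor (top at z≈0.020), upright, and free of both fingers. Next I'll go up and back to the knob.

```bash
python3 -m pendant '[52,0,0,-0.1,0,0,0,52,0,0,-0.2,0,0,0,52,0,0,-0.5,0,0,0,52,0,0,-0.7,0,0,0,52,0,0,-0.8,0,0,0,52,0,0,-0.8,0,0,0,52,0,0,-0.8,0,0,0,52,0,0,-0.8,0,0,0,52,0,0,-0.5,0,0,0,52,0,0,-0.2,0,0,0,52,0,0,0,0,0,0]'
python3 - <<'E'
from rig import *
from h import *
s=observe();print(s["position"])
d=get_image("side");np.savez("/tmp/side13.npz",**d);cv2.imwrite("pics/side13.png",d["frame"][:,:,::-1])
d=get_image("wrist");cv2.imwrite("pics/wrist13.png",d["frame"][:,:,::-1])
th=1.74;r=.127
k=np.array([*RD,0])+rz(RY)@[.065-r*np.cos(th),0,.097+r*np.sin(th)];print(k)
print(delta(s,[k[0],k[1],.24],np.degrees(RY)))
si=d=load("side13")
for t in(1.6,1.65,1.7,1.75):print(t,proj(si,np.array([*RD,0])+rz(RY)@[.065-r*np.cos(t),0,.097+r*np.sin(t)]))
E
```

```text
time_s: 17.9
position: [0.4877, 0.3374, 0.2425]
tool_rot: [[0.989, 0.147, 0.002], [0.147, -0.989, 0.001], [0.002, -0.001, -1.0]]
ft_force: [-0.1, 0.4, -0.7]
grip_width: 0.0523
[0.48768901 0.33742699 0.24252739]
[0.61454846 0.01849585 0.22218634]
(np.float64(0.001), array([1.572, 6.682, 0.05 ]), np.float64(8.46))
1.6 [[294.82757369 206.43777701]]
1.65 [[291.27991743 206.93351419]]
1.7 [[287.75570624 207.56654439]]
1.75 [[284.26677943 208.33473817]]
```

View pics/side13.png

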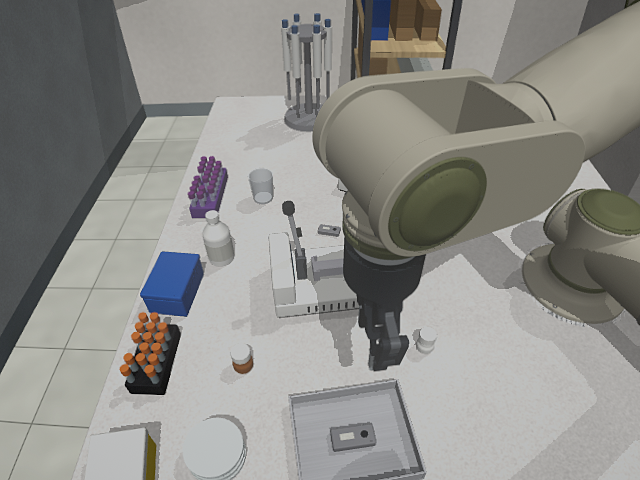

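The cassette lies in the tray at (352,436) and the knob is at (289,208), matching an angle of about 1.7. I'll move above the knob.

```bash
python3 -m pendant '[52,0.08,0.33,0,0,0,0,52,0.16,0.66,0,0,0,0,52,0.16,0.7,0,0,0,0,52,0.16,0.7,0,0,0,0,52,0.16,0.7,0,0,0,0,52,0.16,0.7,0,0,0,0,52,0.16,0.7,0,0,0,0,52,0.16,0.7,0,0,0,0,52,0.16,0.7,0,0,0,0,52,0.14,0.56,0,0,0,0,52,0.06,0.23,0,0,0,0,52,0,0,0,0,0,0]'
python3 - <<'E'
from rig import *
from h import *
s=observe();print(s["position"],delta(s,[.613,.0183,.170],np.degrees(RY)))
d=get_image("side");cv2.imwrite("pics/side14.png",cv2.resize(d["frame"][130:330,200:430,::-1],None,fx=3,fy=3))
d=get_image("scene");cv2.imwrite("pics/scene14.png",cv2.resize(d["frame"][100:300,230:430,::-1],None,fx=3,fy=3))
E
```

```text
time_s: 19.2
position: [0.6138, 0.0169, 0.2401]
tool_rot: [[0.989, 0.145, -0.002], [0.145, -0.989, 0.0], [-0.002, -0.001, -1.0]]
ft_force: [-0.2, 1.0, -0.1]
grip_width: 0.0523
[0.61382731 0.01688727 0.24005506] (np.float64(-0.016), array([-0.009, -0.029,  1.401]), np.float64(8.32))
```

View pics/side14.png

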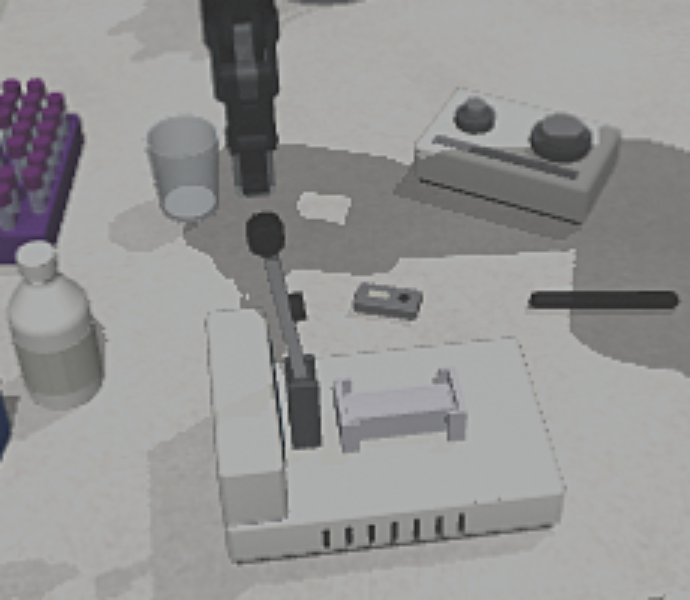

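View pics/scene14.png

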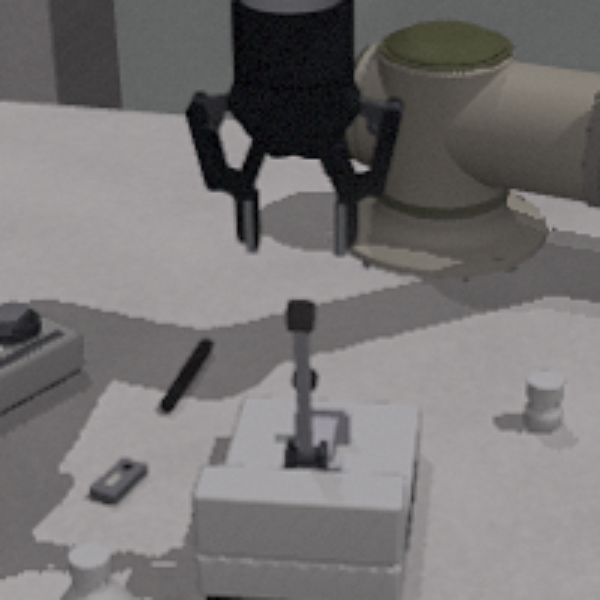

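```bash
python3 -m pendant '[52,0,-0.02,0.3,0,0,0,52,0,0,0.4,0,0,0,52,0,0,0.4,0,0,0,52,0,0,0.3,0,0,0,52,0,0,0,0,0,0,8,0,0,0,0,0,0,8,0,0,0,0,0,0,8,0,0,0,0,0,0,8,0,0,0,0,0,0,8,0,0,0,0,0,0,8,0,0,0,0,0,0,8,0,0,0,0,0,0]' 20
python3 - <<'E'
from rig import *
from h import *
s=observe();print(s["grip_width"],s["position"],s["ft_force"])
p=rz(-RY)@(s["position"]-[*RD,0]);print(p)
d=get_image("side");cv2.imwrite("pics/side15.png",cv2.resize(d["frame"][130:330,200:430,::-1],None,fx=3,fy=3))
t=np.r_[np.linspace(1.70,0,18)]
for a,b in zip(t,t[1:]): print(f"8,{2.54*(np.cos(a)-np.cos(b)):.3f},0,{-2.54*(np.sin(b)-np.sin(a)):.3f},0,0,0,",end=" ")
E
```

```text
time_s: 20.5
position: [0.6144, 0.0188, 0.1727]
tool_rot: [[0.989, 0.147, 0.003], [0.147, -0.989, -0.001], [0.003, 0.002, -1.0]]
ft_force: [-0.2, -5.3, 5.2]
grip_width: 0.0179
0.01794406631503421 [0.61440338 0.01877348 0.17272873] [-0.20398488 -5.26332843  5.20215611]
[0.08628377 0.00029594 0.17272873]
8,-0.253,0,-0.020,0,0,0, 8,-0.254,0,0.005,0,0,0, 8,-0.252,0,0.031,0,0,0, 8,-0.248,0,0.056,0,0,0, 8,-0.241,0,0.080,0,0,0, 8,-0.232,0,0.104,0,0,0, 8,-0.220,0,0.126,0,0,0, 8,-0.207,0,0.148,0,0,0, 8,-0.191,0,0.168,0,0,0, 8,-0.173,0,0.186,0,0,0, 8,-0.154,0,0.202,0,0,0, 8,-0.133,0,0.216,0,0,0, 8,-0.110,0,0.229,0,0,0, 8,-0.087,0,0.239,0,0,0, 8,-0.063,0,0.246,0,0,0, 8,-0.038,0,0.251,0,0,0, 8,-0.013,0,0.254,0,0,0,
```

View pics/side15.png

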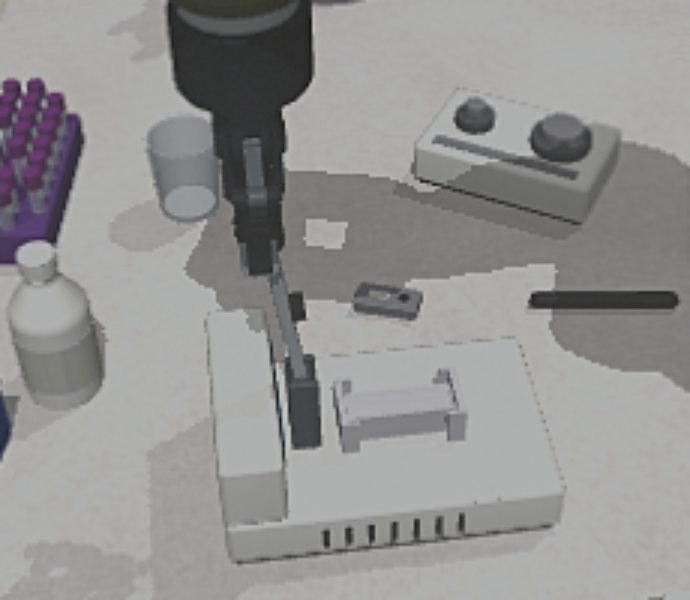

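```bash
python3 -m pendant '[8,-0.28,0,-0.02,0,0,0,8,-0.28,0,0.005,0,0,0,8,-0.265,0,0.031,0,0,0,8,-0.248,0,0.056,0,0,0,8,-0.241,0,0.08,0,0,0,8,-0.232,0,0.104,0,0,0,8,-0.22,0,0.126,0,0,0,8,-0.207,0,0.148,0,0,0,8,-0.191,0,0.168,0,0,0]'
python3 -m pendant '[8,-0.173,0,0.186,0,0,0,8,-0.154,0,0.202,0,0,0,8,-0.133,0,0.216,0,0,0,8,-0.11,0,0.229,0,0,0,8,-0.087,0,0.239,0,0,0,8,-0.063,0,0.246,0,0,0,8,-0.038,0,0.251,0,0,0,8,-0.013,0,0.254,0,0,0,8,0,0,0,0,0,0,8,0,0,0,0,0,0]'
python3 - <<'E'
from rig import *
from h import *
s=observe();print(s["grip_width"],s["position"],s["ft_force"])
d=get_image("side");cv2.imwrite("pics/side16.png",cv2.resize(d["frame"][130:330,200:430,::-1],None,fx=3,fy=3))
E
```

```text
time_s: 21.45
position: [0.5073, 0.003, 0.1374]
tool_rot: [[0.989, 0.147, 0.004], [0.147, -0.989, -0.001], [0.003, 0.002, -1.0]]
ft_force: [2.8, -4.6, 1.9]
grip_width: 0.0177
time_s: 22.45
position: [0.4689, -0.0026, 0.0454]
tool_rot: [[0.989, 0.147, 0.001], [0.147, -0.989, -0.001], [0.001, 0.001, -1.0]]
ft_force: [0.7, -5.1, -0.4]
grip_width: 0.0175
0.017509341123548294 [ 0.46893252 -0.00262944  0.04544684] [ 0.72921416 -5.13702742 -0.42872667]
```

View pics/side16.png

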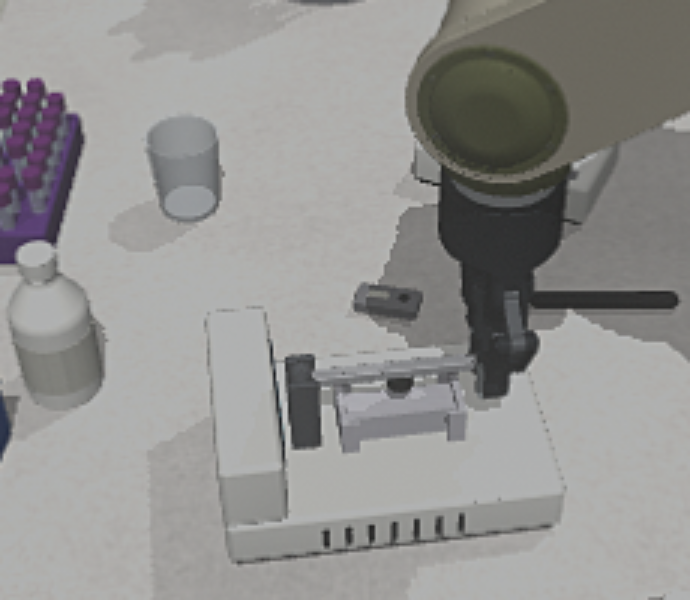

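The lever looks level. I'll press a little further to feel the stop, then release.

```bash
python3 -m pendant '[8,0,0,0.05,0,0,0,8,0,0,0.03,0,0,0,8,0,0,0,0,0,0]'
python3 -m pendant '[8,0,0,-0.05,0,0,0,50,0,0,0,0,0,0,50,0,0,0,0,0,0,50,0,0,0,0,0,0,50,0,0,0,0,0,0,50,0,0,-0.2,0,0,0,50,0,0,-0.5,0,0,0,50,0,0,-0.6,0,0,0,50,0,0,-0.6,0,0,0,50,0,0,-0.6,0,0,0,50,0,0,-0.5,0,0,0,50,0,0,0,0,0,0]'
python3 - <<'E'
from rig import *
from h import *
s=observe();print(s["grip_width"],s["position"],s["ft_force"])
d=get_image("side");cv2.imwrite("pics/side17.png",cv2.resize(d["frame"][130:330,200:430,::-1],None,fx=3,fy=3))
d=get_image("wrist");np.savez("/tmp/wrist17.npz",**d);cv2.imwrite("pics/wrist17.png",d["frame"][:,:,::-1])
P,C,uv=cloud(d);q=(P-[*RD,0])@rz(RY)
m=(abs(q[:,1])<.003)&(q[:,0]>-.045)&(q[:,0]<.04)&(q[:,2]>.09)&(q[:,2]<.15);print(m.sum(),np.polyfit(q[m,0],q[m,2],1))
print(delta(s,[.384,-.3176,.13]))
E
```

```text
time_s: 22.8
position: [0.4691, -0.0027, 0.0442]
tool_rot: [[0.989, 0.147, 0.003], [0.147, -0.989, -0.002], [0.003, 0.002, -1.0]]
ft_force: [-10.9, -4.2, 32.7]
grip_width: 0.0175
time_s: 24.0
position: [0.4699, -0.0024, 0.1975]
tool_rot: [[0.989, 0.147, 0.007], [0.147, -0.989, -0.002], [0.006, 0.003, -1.0]]
ft_force: [0.5, 1.2, -0.2]
grip_width: 0.0499
0.04991953396555702 [ 0.46985417 -0.00235956  0.19746361] [ 0.4949227   1.23120554 -0.20831246]
1086 [-0.00544891  0.10131784]
(np.int64(0), array([-2.635,  5.98 ,  1.348]), np.float64(8.47))
```

View pics/side17.png

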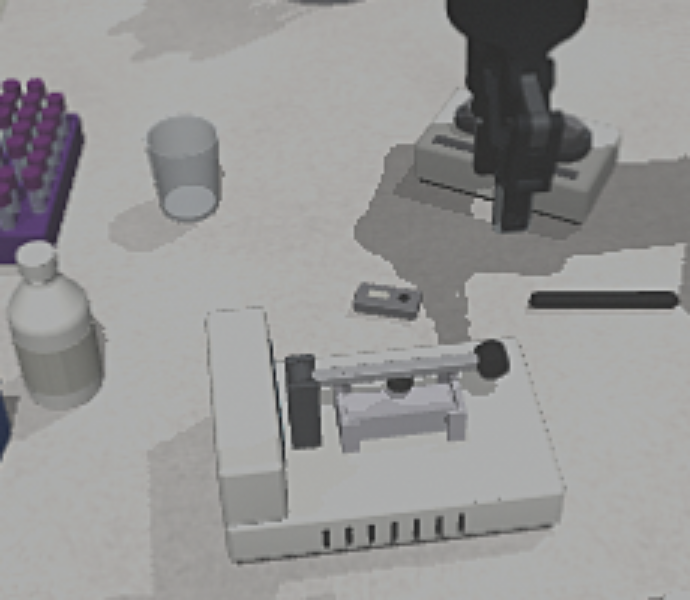

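View pics/wrist17.png

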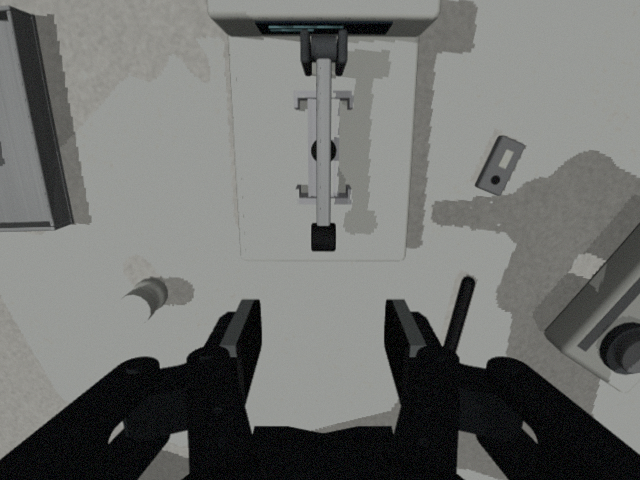

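```bash
python3 -m pendant '[0,-0.135,0.3,0,0,0,0,0,-0.25,0.58,0,0,0,0,0,-0.25,0.6,0,0,0,0,0,-0.3,0.6,0,0,0,0,0,-0.3,0.7,0,0,0,0,0,-0.3,0.7,0,0,0,0,0,-0.3,0.7,0,0,0,0,0,-0.3,0.7,0,0,0,0,0,-0.3,0.7,0,0,0,0,0,-0.2,0.4,0,0,0,0,0,0,0,0.5,0,0,0,0,0,0,0.4,0,0,0]'
python3 - <<'E'
from rig import *
from h import *
s=observe();print(s["grip_width"],s["position"],s["ft_force"],delta(s,[.384,-.3176,.06]))
for n in ("side","scene","wrist"):
    d=get_image(n);np.savez(f"/tmp/{n}18.npz",**d)
    im=d["frame"][:,:,::-1]
    if n=="side": im=cv2.resize(im[60:230,300:460],None,fx=3.5,fy=3.5,interpolation=cv2.INTER_CUBIC)
    if n=="scene": im=cv2.resize(im[110:270,160:300],None,fx=3.5,fy=3.5,interpolation=cv2.INTER_CUBIC)
    cv2.imwrite(f"pics/{n}18.png",im)
E
```

```text
time_s: 25.3
position: [0.3814, -0.3173, 0.1468]
tool_rot: [[0.989, 0.146, -0.001], [0.146, -0.989, 0.002], [-0.001, -0.002, -1.0]]
ft_force: [-0.4, 0.9, -0.3]
grip_width: 0.0001
9.024558232379319e-05 [ 0.38136532 -0.31734577  0.14681876] [-0.41052526  0.92358523 -0.27853734] (np.int64(0), array([0.053, 0.017, 1.736]), np.float64(8.37))
```

View pics/side18.png

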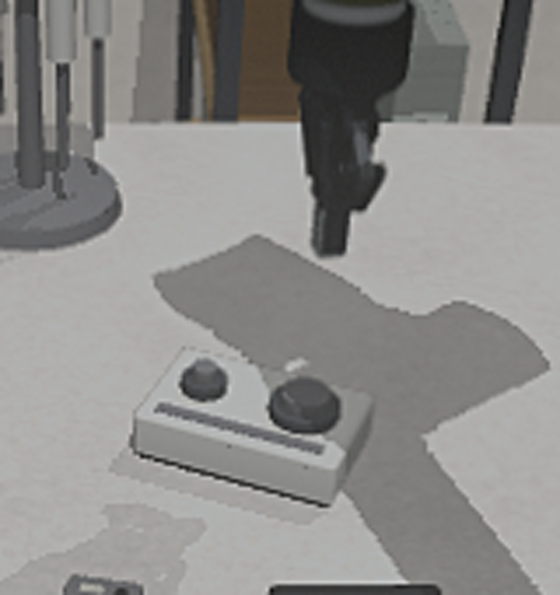

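View pics/scene18.png

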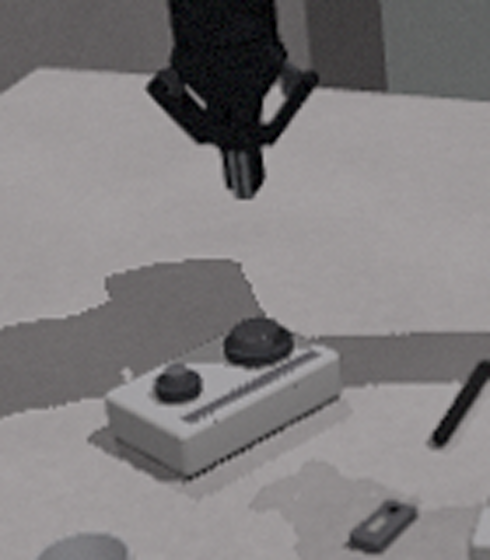

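View pics/wrist18.png

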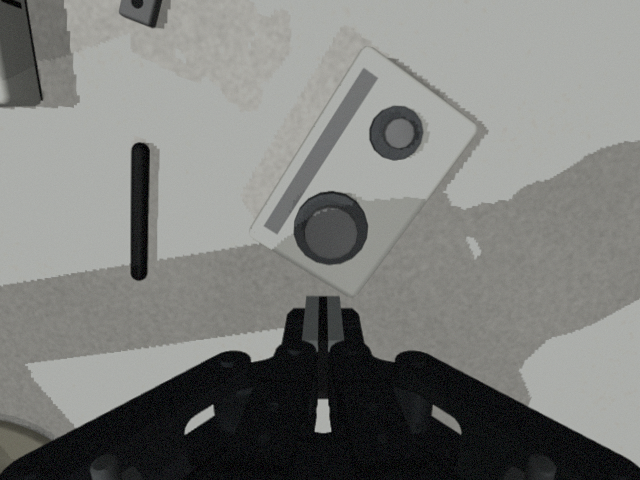

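```bash
python3 - <<'E'
from rig import *
from h import *
w=load("wrist18");P=onplane(w,[(330,233),(399,133)],.065);print(P)
s=observe();print(s["position"],delta(s,[(P[0,0]+.384)/2,(P[0,1]-.3176)/2,.06]))
E
```

```text
[[ 0.38588571 -0.31993656  0.065     ]
 [ 0.4580217  -0.3534341   0.065     ]]
[ 0.38158155 -0.31649259  0.14752853] (np.int64(0), array([0.063, 0.061, 1.75 ]), np.float64(8.45))
```

```bash
python3 -m pendant '[0,0.06,0.05,0.2,0,0,0,0,0,0,0.5,0,0,0,0,0,0,0.5,0,0,0,0,0,0,0.4,0,0,0,0,0,0,0.3,0,0,0,0,0,0,0.1,0,0,0,0,0,0,0,0,0,0]'
python3 -m pendant '[0,0,0,0.1,0,0,0,0,0,0,0,0,0,0]'
```

```text
time_s: 26.15
position: [0.3858, -0.3193, 0.0487]
tool_rot: [[0.989, 0.147, -0.0], [0.147, -0.989, 0.0], [-0.0, -0.0, -1.0]]
ft_force: [0.7, -0.6, 0.3]
grip_width: 0.0001
time_s: 26.35
position: [0.3857, -0.3194, 0.044]
tool_rot: [[0.989, 0.147, 0.0], [0.147, -0.989, -0.001], [0.0, 0.001, -1.0]]
ft_force: [-0.2, -0.3, 0.1]
grip_width: -0.0003
```

```bash
python3 -m pendant '[0,0,0,0.1,0,0,0,0,0,0,0.06,0,0,0,0,0,0,0,0,0,0]'
python3 -m pendant '[0,0,0,0.05,0,0,0,0,0,0,0,0,0,0]'
python3 -m pendant '[0,0,0,0.05,0,0,0,0,0,0,0,0,0,0]'
python3 -m pendant '[0,0,0,0.04,0,0,0,0,0,0,0,0,0,0]'
```

```text
time_s: 26.65
position: [0.3854, -0.3191, 0.0355]
tool_rot: [[0.989, 0.147, -0.0], [0.147, -0.989, 0.001], [-0.0, -0.001, -1.0]]
ft_force: [-0.5, -0.7, 1.0]
grip_width: 0.0
time_s: 26.85
position: [0.3856, -0.3194, 0.0333]
tool_rot: [[0.989, 0.147, 0.0], [0.147, -0.989, -0.0], [0.0, 0.0, -1.0]]
ft_force: [0.2, -0.0, 1.4]
grip_width: 0.0001
time_s: 27.05
position: [0.3856, -0.3195, 0.0308]
tool_rot: [[0.989, 0.147, 0.0], [0.147, -0.989, -0.0], [0.0, 0.0, -1.0]]
ft_force: [0.1, -0.4, 2.4]
grip_width: 0.0002
time_s: 27.25
position: [0.3857, -0.3194, 0.0288]
tool_rot: [[0.989, 0.147, 0.0], [0.147, -0.989, -0.0], [0.0, 0.0, -1.0]]
ft_force: [-0.4, 0.1, 4.3]
grip_width: -0.0003
```

Force is rising as the spring should. I'll keep going until the hard stop.

```bash
python3 -m pendant '[0,0,0,0.04,0,0,0,0,0,0,0,0,0,0]'
python3 -m pendant '[0,0,0,0.04,0,0,0,0,0,0,0,0,0,0,0,0,0,0,0,0,0]'
```

```text
time_s: 27.45
position: [0.3857, -0.3195, 0.0275]
tool_rot: [[0.989, 0.147, 0.001], [0.147, -0.989, -0.001], [0.0, 0.001, -1.0]]
ft_force: [-1.2, 0.3, 12.6]
grip_width: 0.0002
time_s: 27.75
position: [0.3858, -0.3196, 0.0272]
tool_rot: [[0.989, 0.147, 0.001], [0.147, -0.989, -0.002], [0.001, 0.002, -1.0]]
ft_force: [-5.3, 5.7, 31.6]
grip_width: 0.0002
```

The force jumped to 31 N, well past the 5 N needed, so the button is on its stop. Releasing and lifting clear.

```bash
python3 -m pendant '[0,0,0,-0.1,0,0,0,0,0,0,-0.2,0,0,0,0,0,0,-0.4,0,0,0,0,0,0,-0.6,0,0,0,0,0,0,-0.7,0,0,0,0,0,0,-0.7,0,0,0,0,0,0,-0.6,0,0,0,0,0,0,-0.3,0,0,0,0,0,0,0,0,0,0,0,0,0,0,0,0,0]'
python3 - <<'E'
from rig import *
from h import *
s=observe();print(s["position"],s["ft_force"])
for n in ("side","wrist"):
    d=get_image(n);np.savez(f"/tmp/{n}19.npz",**d);cv2.imwrite(f"pics/{n}19.png",d["frame"][:,:,::-1])
w=load("wrist19");P,C,uv=cloud(w)
for n,c in(("wide",(.385,-.319)),("small",(.4573,-.3525))):
    m=np.hypot(P[:,0]-c[0],P[:,1]-c[1])<.005;print(n,m.sum(),np.median(P[m,2]))
P,C,uv=cloud(load("side19"));q=(P-[.4992,.3383,0])@rz(.1603)
t=(q[:,2]>.014)&(q[:,2]<.04)&(abs(q[:,0])<.07)&(abs(q[:,1])<.055);print("cassette",q[t].mean(0),np.percentile(q[t,2],[5,50,95]))
q=(P-[*RD,0])@rz(RY);m=(abs(q[:,1])<.004)&(q[:,0]>-.045)&(q[:,0]<.04)&(q[:,2]>.098)&(q[:,2]<.15);print(m.sum(),np.polyfit(q[m,0],q[m,2],1))
E
```

```text
time_s: 28.75
position: [0.3853, -0.3189, 0.204]
tool_rot: [[0.989, 0.147, -0.001], [0.147, -0.989, 0.001], [-0.001, -0.001, -1.0]]
ft_force: [-0.1, 1.2, -0.5]
grip_width: -0.0002
[ 0.38525068 -0.31887779  0.20396831] [-0.07451675  1.21588261 -0.52354027]
wide 719 0.27290957334153837
small 129 0.06452237521272355
cassette [-0.00037668  0.00229655  0.01942776] [0.01681575 0.01950591 0.02176708]
120 [0.0049669  0.10097142]
```

View pics/side19.png

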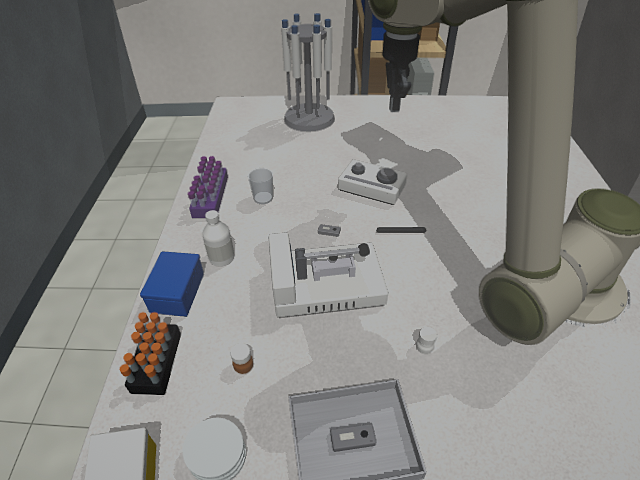

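```bash
python3 - <<'E'
from rig import *
from h import *
P,C,uv=cloud(load("side19"))
for n,c in(("wide",(.385,-.319)),("small",(.4573,-.3525))):
    m=(np.hypot(P[:,0]-c[0],P[:,1]-c[1])<.006)&(P[:,2]<.1);print(n,m.sum(),np.median(P[m,2]))
print(close_job())
E
```

```text
wide 9 0.06530251012657921
small 10 0.06322261882971046
the job is handed in; nothing more can be done
None
```

I swung the clamp open, laid the cassette in the tray, shut the clamp, pressed the wide button and let it come back up. I then handed the job in at about 29 s, well under the 72 s limit; handing in gives no verdict.

**Final checks from the cameras**
- **Cassette:** it lies flat and the same way up, about 2 mm from the tray's middle. Its top is 19.5 mm above the bench, which puts its underside on the tray floor.
- **Clamp:** shut, with a lever slope of about 0.005 rad in both the wrist and side depth.
- **Wide button:** pressed to its hard stop, where the force rose from about 4 N to 31 N. It is back up, with its top at about 65 mm.
- **Small button:** never touched. Its top reads 63–64.5 mm, within the depth noise.
- **Other objects:** the jars, beaker, dishes, bottle and marker look unmoved in the side view.
- **Arm:** clear of everything.

**What disagreed or went less cleanly**
- **Finger position:** the reported tool tip lies 32–37 mm beyond the real fingertips. My first grip closed just above the knob because of this, so I went lower and gripped again. I worked from the cameras for finger height after that.
- **Setting down:** the fingertips reached the tray floor first, and I pressed them on it to about 39 N before backing off. The cassette's underside was then still about 5 mm up, so I eased the jaws open and it slid or fell that last bit.

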